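# Clamp an engine battery under its swing-in hold-down bar with a wing nut

### The job

Secure the battery in its tray: swing the steel hold-down bar in over the battery until the notch in its end is fully home round the stud, under the loose wing nut, then tighten the wing nut clockwise in short turns between the cover post and the battery terminal. Stop when it is finger-tight, about 0.3 N m on the nut; at twice that the battery case cracks. Do not shift the battery or lean on it or on the post, leave everything else on the bench alone, and let go when done.

Things in the scene. Friction and masses are not known exactly. Their poses are not given: they have to be found in the camera images.
- tray: Grey steel battery tray, 165 x 270 mm, rim 22 mm high, fixed to the bench. Origin on the bench under the battery's middle; z up, y along the battery, -x its front, roughly towards the robot. In its frame the stud is at (0, -87), the bar's pivot post at (0, 87), four cover posts at (-23, +-110) and (100, +-110) mm. Relay, fuse box behind the battery: under 85 mm high.
- stud (a point): Axis of the upright 10 mm stud, at the height of the bar's upper face, 105 mm above the bench. Axes as the tray's. The stud ends 9 mm above this point. Round the nut the fingers have room only on the two sides away from cover post and terminal: closing line along (1, -1) in these axes, or up to 45 degrees (50 at most) either way, i.e. from along x to along y.
- cover_post: The post next to the nut, one of four that carry the tray's cover: upright, round, rubber-capped, 12 mm in diameter, its top 130 mm above the bench, at (-23, -23) mm from the stud in the tray's axes. Fixed. Origin at its foot, on the tray.
- terminal (a point): Top of the battery terminal next to the nut: brass bolt 12 mm in diameter, 14 mm high, on a block 16 x 16 x 8 mm on the battery's top; at (23, 23) mm from the stud in the tray's axes, about 118 mm above the bench.
- nut: Cast grey-metal wing nut, loose on the stud. Origin on its axis at its underside, the lower face of its washer (26 mm in diameter, 2.5 mm thick); z up. Its two wings lie along its +-x: span 36 mm over the flat tips, 8 mm thick, from 6 to 29 mm above the origin, inner edges 7 mm from the axis; hub 16 mm in diameter, up to 12 mm. Pinch it across the wing faces (8 mm) or over the tips (36 mm).
- nut_wings (a point): On the nut's axis at mid-height of the wings, axes as the nut's. Right-hand thread, 3 mm a turn: clockwise from above tightens. Runs easily (0.03 N m) for 50 to 250 degrees; where it bites poses cannot tell (worn mat). Then the moment climbs about 0.2 N m a radian; 0.3 N m presses the bar down with about 33 N. Feel it across the faces; over the tips it fades once motion stops. Stays as left.
- bar: Steel hold-down bar, strip 22 mm wide, 5 mm thick, sprung level at the pivot, its faces 100 and 105 mm above the bench; a rubber cushion under it stands just clear of the battery until the nut draws it down. Origin on its pivot axis, at mid-thickness; it runs along its own -y to the end at y = -187 mm. Notch 13 mm wide, centred at y = -174, open to the bar's +x.
- flange (a point): Point on the outer (front, -x) face of the bar's turned-up flange, 100 mm from the pivot, 8.5 mm above the bar's upper face; axes as the bar's. The flange, 3 mm thick, stands 17 mm above the bar's upper face, 20 to 115 mm from the pivot. Push here, towards the bar's +x, to swing the bar home.
- bar_swing (a joint): Swing of the bar, rad: 0 = fully home against a firm stop, the stud in the notch; starts at 0.3 to 0.5, the notched end standing off to the tray's front. About 1.5 N at the flange moves it; it stays where it is left.
- bar_end (a point): Middle of the notch on the bar's upper face, 174 mm from the pivot; on the stud's axis when the bar is home.
- battery: Black sealed battery, 70 x 150 x 90 mm, about 2.4 kg, loose on a thin rubber mat in the tray, its top about 96 mm above the bench. Origin under its middle; y along its long side, as the tray's. Terminals at (23, +-64) mm.
- wrench: Bystander: steel spanner, 190 mm, on the bench.
- screwdriver: Bystander: black-handled screwdriver, 210 mm, on the bench.
- spraycan: Bystander: white spray can, 52 mm in diameter, 150 mm high.
- greasejar: Bystander: grey jar, 68 mm in diameter, 70 mm high.
- tape: Bystander: grey ring of tape, 90 mm across, 24 mm high.
- torch: Bystander: aluminium hand torch, 140 mm, lying.
- socket: Bystander: steel socket, 22 mm in diameter, 28 mm high, standing in the tray behind the battery.
- boot: Bystander: small black rubber terminal boot, 24 mm in diameter, 20 mm high, standing in the tray behind the battery.
Things that resemble listed ones, but are neither listed nor needed, are in the scene too. Leave any orange look-alike of the battery alone.

How it is judged:
On the way, in this order (a step that is already met when the one before it is completed fails the run):
1. the bar is swung home, its notch round the stud (value of joint bar_swing below 0.03 rad), for 0.2 s.
2. the wing nut is tightened until the bar clamps the battery (more than 20 N) (contact force between bar and battery above 20 N), for 0.2 s.
At the end, for the whole second after the job is handed in: The bar is home (swing under 0.03 rad, 5 mm at the stud) and the nut at rest holds it down so that it presses on the battery with 20 to 46 N (a nut tightened to about 0.2 to 0.4 N m); the robot has let go (value of joint bar_swing below 0.03 rad and contact force between bar and battery between 20 and 46 N and angular speed of nut below 0.1 rad/s); the robot touches nothing.
It fails at once if the nut is over-tightened: the bar presses on the battery with more than 75 N (contact force between bar and battery above 75 N).
It fails at once if the gripper or arm leans on the battery (terminals included) or on the cover post with more than 20 N (contact force between any of the fingers, the arm and battery above 20 N or contact force between any of the fingers, the arm and cover_post above 20 N).
It fails at once if the battery is shifted by more than 8 mm (distance of battery from where it was at the start of the episode above 0.008 m).
It fails at once if a bystander is moved by more than 30 mm (distance of any of wrench, screwdriver, spraycan, greasejar, tape, torch, socket, boot from where it was at the start of the episode above 0.03 m).
It also fails if it takes over 72 s, if anything falls off the work surface, if the arm or the gripper's body presses on something with over 40 N, if the wrist force passes 120 N, or if a joint passes its speed limit or range.

### The arm

A 6-joint arm with a two-finger parallel gripper is mounted at the origin on the work surface. World frame = base frame: x ahead of the robot, y to its left, z up, the work surface at z = 0. Lengths are in m, angles in rad, forces in N, time in s.
With the tool pointing down it reaches from about 0.3 to 0.85 m from the base axis. Payload 4.2 kg.
Tool frame: the origin (TCP) lies on the centre line of the jaws, within the pads' length; the fingertips stand r.tip_extent ahead of it and the grasp point (between the pads) lies 8 mm behind it (r.tip_extent is the distance from the TCP to the fingertips, in m); z points along the fingers, y is the direction in which the jaws open and shut (so a half turn about z gives the same grasp; the last joint's range is limited). The gripper opens to 91 mm and grips with 3 to 60 N. Pads are 32 mm wide; open, the fingers measure 118 mm over their backs; the gripper's body (76 mm by 178 mm) begins 60 mm behind the grasp point.
Start: joints at [-1.129, 0.32, 1.565, -0, 1.257, -0.02], TCP at [0.256, -0.515, 0.186] pointing down, gripper open.
Joint ranges: [-3.11, 3.11], [-0.84, 2.01], [0.21, 2.61], [-1.34, 4.49], [0.05, 2.63], [-2.56, 2.56]. Speed limits (rad/s): [2.57, 2.57, 3.14, 3.14, 3.14, 3.14].

### API

Orientations are given as a unit quaternion [x, y, z, w].
In Python, from rig import r gives the robot as it stands. The module is installed in compiled form; this text tells all that it offers.
- The arm moves only by the tool step_arm, never from a script. Its argument "deltas" is text: rows parted by semicolons, each of 7 numbers parted by spaces: the shift along the tool's x, y, z in mm, then the turn, a rotation vector about the tool's x, y, z in degrees, then the opening, from 0 (shut) to 1 (fully open). In form: dx dy dz rx ry rz jaw; .... A call has 1 to 8 rows; each row shifts and turns the pose as measured when the row begins, along the tool's axes as they then stand; what a row does not reach is not made up. A row lasts 1/12 s, in which the tool goes at most 41.7 mm and 7.16 degrees, less where a joint would pass 70% of its speed; a pose out of reach is approached as far as the arm can. A call with a gripper value outside its range is refused whole. The fingers move at their own pace and stop on an object; the grip force is fixed at half the most. Time passes only in rows, so rows that do not move let the fingers close. It gives the time, the measured TCP pose, the force and the opening at its end, in the units of the state.
- r.read_state(): the state, without advancing time (a new reading comes with each control period).
- r.get_image(name): name is "scene" or "side" or "wrist"; returns a dict with "pixels" (400x640x3 uint8, red, green, blue), "fx", "fy", "cx", "cy" (pixels), "xyz" and "rotation" of the camera in the world. Camera axes: x right, y up, looking along -z (the intrinsics and any distortion apply to the point x, -y, -z); pixel columns grow to the right and rows downward; lengths in m; the calibration is good to about 2 mm. A picture is of the moment at which its call begins. There is no depth.
- r.sign_off(): hands the job in, once; it reports no verdict.
Trained networks look in the newest picture that a camera, given by its name, has taken for a name from the list of things; names that differ only in an ending like _2 or _b are one class to them, and where a whole thing is asked for, a point or a joint stands for the part that bears it (a point fixed in the world has none). Each returns a list of dicts, best first, with "score" (0 to 1); they miss things now and then, are a little off and sometimes report something else, mostly with a low value. They report only what shows in the picture. A call takes as long as a camera call. They do not tell look-alikes from the thing itself.
- r.recognise(camera, thing): "xyz" ([x, y, z] in m, in world coordinates, good to about 4 mm: the middle of the surface that is visible of it).
The state is a dict: "time": time; "qpos": joint angles; "joint_vel": joint speeds; "effort": joint torques, N m; "tool_pos": TCP position; "ee_rot": TCP orientation; "ft_force": force on the tool from outside, world axes, zero at the start; "torque": the same for the moment, N m; "finger_gap": finger opening in m.
Only numpy, scipy, OpenCV 4.12 (cv2) and the standard library are available. Lean on these libraries where they do the work, as an engineer would, in place of code of your own. Each camera call takes 0.05 s, during which the arm holds its last target.

## Working session

There is one attempt and no reset: what is moved stays moved. The work goes in short steps, Python scripts to look and compute and a tool call to move; the robot and the scene stay as the last step left them, time stands still between calls to the robot, and variables do not carry over. Pictures are saved under pics/ and viewed, and the job is handed in when it is done.

Besides the shell and the picture viewer there is one more tool, called after ">>>" in YAML: its name, and indented under it one key for each argument. step_arm: Moves the arm, as the interface text tells. Its arguments: {"type":"object","properties":{"deltas":{"type":"string"}},"required":["deltas"]}

```bash
mkdir -p pics
cat > h.py <<'E'
import numpy as np, cv2
from rig import r
from scipy.spatial.transform import Rotation as R
def snap(cam,fn):
    im=r.get_image(cam); cv2.imwrite('pics/'+fn,im['pixels'][:,:,::-1]); return im
def rot(im):
    a=np.array(im['rotation'],float)
    return a if a.shape==(3,3) else R.from_quat(a).as_matrix()
def proj(im,p):
    q=rot(im).T@(np.array(p)-np.array(im['xyz'])); return im['cx']+im['fx']*q[0]/-q[2], im['cy']-im['fy']*q[1]/-q[2]
def ray(im,u,v,z):
    d=rot(im)@np.array([(u-im['cx'])/im['fx'],-(v-im['cy'])/im['fy'],-1]); o=np.array(im['xyz']); return o+d*(z-o[2])/d[2]
E
python3 - <<'E'
from h import *
s=r.read_state();print(s, r.tip_extent)
for c in ['scene','side','wrist']:
    im=snap(c,c+'0.png');print(c,im['fx'],im['xyz'],np.round(rot(im),3).tolist(),[k for k in im])
    for t in ['tray','stud','nut','nut_wings','cover_post','terminal','bar','flange','bar_end','battery']:
        print(t,[(np.round(d['xyz'],3).tolist(),round(d['score'],2)) for d in r.recognise(c,t)][:3])
E
```

```text
{'time': 0.0, 'qpos': array([-1.12897908e+00,  3.20286130e-01,  1.56564409e+00, -3.39381952e-06,
        1.25739077e+00, -2.00386400e-02]), 'joint_vel': array([1.03063242e-03, 6.46229921e-04, 2.05318436e-03, 2.32719650e-04,
       8.47164438e-05, 1.08356801e-03]), 'effort': array([ 4.00058634e-03, -4.12454689e+01, -2.31971061e+01,  7.31859938e-02,
        4.57126228e-02, -1.29950263e-04]), 'tool_pos': array([ 0.25597588, -0.51427981,  0.1855372 ]), 'ee_rot': array([ 9.73453943e-01,  2.28881355e-01, -1.82473976e-04, -8.44684690e-04]), 'ft_force': array([ 0.60064119, -0.01837416, -0.44196274]), 'torque': array([-0.02633099,  0.02762102,  0.00231068]), 'finger_gap': 0.09134041503890904} 0.011
scene 508.9904974515294 [1.25767015 0.4176729  1.1302263 ] [[-0.504, -0.694, 0.514], [0.864, -0.407, 0.297], [0.003, 0.594, 0.805]] ['pixels', 'fx', 'fy', 'cx', 'cy', 'xyz', 'rotation']
tray [([0.632, 0.045, 0.025], 0.62)]
stud [([0.633, 0.04, 0.017], 0.83), ([0.532, 0.034, 0.106], 0.42)]
nut [([0.533, 0.037, 0.106], 0.63), ([0.57, -0.062, 0.116], 0.62)]
nut_wings []
cover_post [([0.541, -0.087, 0.
[... 620 characters left out ...]
8)]
nut [([0.613, 0.072, 0.02], 0.69), ([0.563, -0.062, 0.117], 0.66)]
nut_wings [([0.561, -0.062, 0.116], 0.42)]
cover_post []
terminal [([0.347, -0.355, 0.005], 0.72), ([0.564, 0.041, 0.094], 0.68), ([0.813, 0.121, 0.09], 0.68)]
bar [([0.53, 0.035, 0.105], 0.96)]
flange [([0.532, 0.026, 0.103], 0.62)]
bar_end [([0.53, 0.033, 0.103], 0.9)]
battery [([0.568, 0.038, 0.092], 0.73), ([0.812, 0.117, 0.086], 0.57)]
wrist 349.6082394302334 [ 0.32395794 -0.48038643  0.38394697] [[0.447, 0.862, 0.238], [-0.895, 0.43, 0.12], [0.001, -0.266, 0.964]] ['pixels', 'fx', 'fy', 'cx', 'cy', 'xyz', 'rotation']
tray []
stud []
nut []
nut_wings []
cover_post []
terminal []
bar []
flange []
bar_end []
battery []
```

View pics/scene0.png

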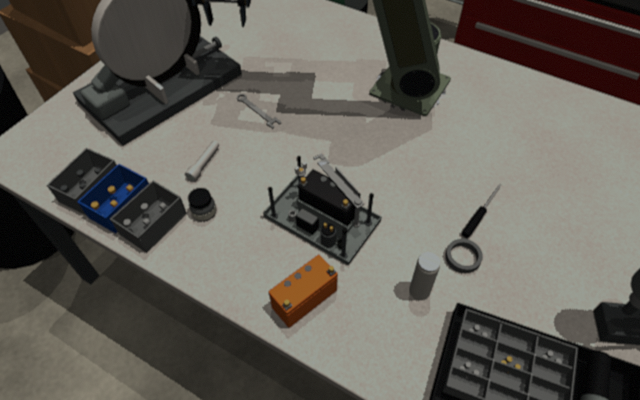

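View pics/side0.png

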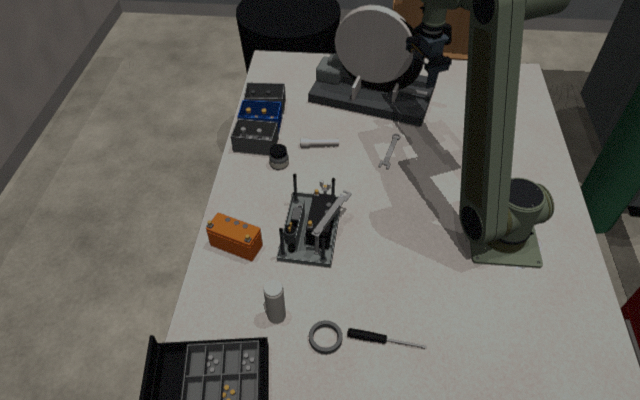

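View pics/wrist0.png

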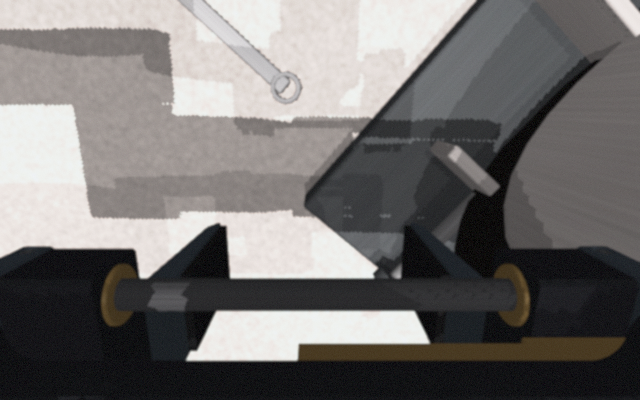

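Run:
```python
import cv2
a=cv2.imread('pics/scene0.png')[140:270,250:400];b=cv2.imread('pics/side0.png')[165:275,260:370]
cv2.imwrite('pics/z1.png',cv2.resize(a,None,fx=4,fy=4,interpolation=2));cv2.imwrite('pics/z2.png',cv2.resize(b,None,fx=5,fy=5,interpolation=2))
```

```text
(no output)
```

View pics/z1.png

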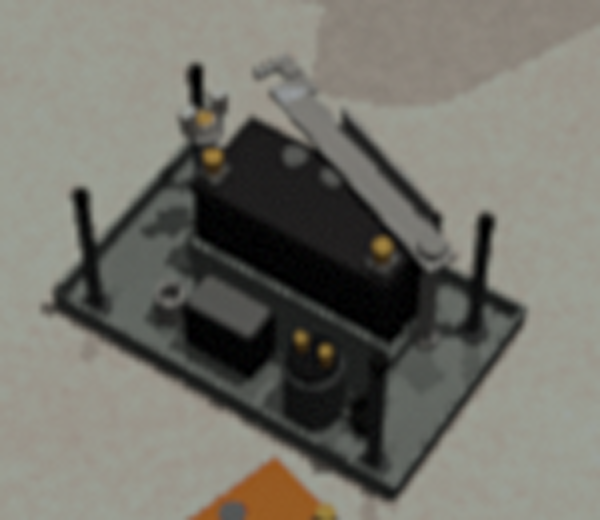

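View pics/z2.png

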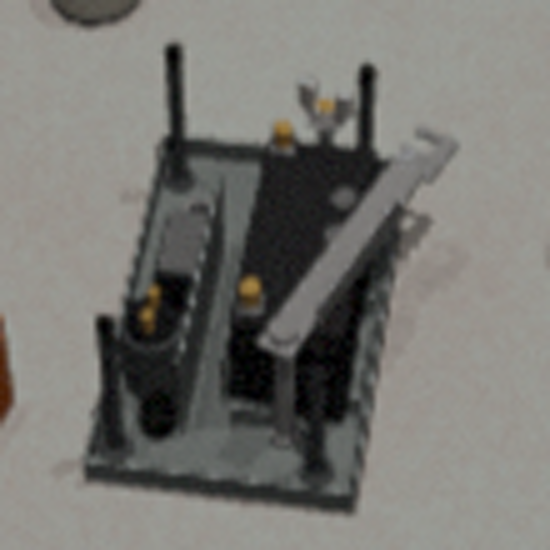

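Run:
```python
from h import *
A=r.get_image('scene');B=r.get_image('side')
def tri(u1,u2):
    rows=[];
    def d(im,u): return rot(im)@np.array([(u[0]-im['cx'])/im['fx'],-(u[1]-im['cy'])/im['fy'],-1])
    M=np.zeros((3,3));v=np.zeros(3)
    for im,u in((A,u1),(B,u2)):
        k=d(im,u);k/=np.linalg.norm(k);P=np.eye(3)-np.outer(k,k);M+=P;v+=P@np.array(im['xyz'])
    return np.round(np.linalg.solve(M,v),4)
z1=lambda x,y:(250+x/4,140+y/4); z2=lambda x,y:(260+x/5,165+y/5)
print('stud',tri(z1(205,119),z2(326,106)))
print('pivot',tri(z1(430,246),z2(280,342)))
print('post',tri(z1(195,72),z2(367,70)))
print('term',tri(z1(212,155),z2(283,130)), tri(z1(382,245),z2(250,288)))
print('posts',tri(z1(80,195),z2(174,50)),tri(z1(486,220),z2(105,322)))
```

```text
stud [ 0.561  -0.0648  0.1144]
pivot [0.5717 0.1086 0.102 ]
post [ 0.5375 -0.0869  0.1252]
term [ 0.5853 -0.0437  0.1146] [0.593  0.0844 0.1158]
posts [ 0.6595 -0.0946  0.1246] [0.6461 0.1852 0.2368]
```

>>> step_arm:
  deltas: "0 0 -40 0 0 0 1; 17 -11 -35 0 0 0 1; 33 -21 0 0 0 0 1; 33 -21 0 0 0 0 1; 33 -21 0 0 0 0 1; 33 -21 0 0 0 0 1; 33 -21 0 0 0 0 1; 33 -21 0 0 0 0 1"

```text
time: 2.42
tool_pos: [0.3895, -0.2946, 0.2635]
ee_rot: [0.975, 0.222, 0.0, 0.0]
ft_force: [0.9, -0.2, 0.7]
finger_gap: 0.0912
```

>>> step_arm:
  deltas: "33 -21 0 0 0 0 0.5; 33 -21 0 0 0 0 0.5; 33 -21 0 0 0 0 0.3; 33 -21 0 0 0 0 0.2; 20 -12 0 0 0 0 0.1; 10 -6 0 0 0 0 0; 5 -3 0 0 0 0 0"

```text
time: 3.0
tool_pos: [0.5008, -0.1122, 0.2651]
ee_rot: [0.974, 0.226, 0.003, 0.0]
ft_force: [0.3, -0.8, -0.8]
finger_gap: 0.0476
```

Run:
```python
from h import *
s=r.read_state();print(s['tool_pos'],s['ee_rot'])
im=snap('wrist','w1.png')
for n,p in dict(stud=(.561,-.065,.114),pivot=(.572,.109,.105),post=(.537,-.087,.13)).items(): print(n,proj(im,p))
for t in ['nut','nut_wings','terminal','cover_post','bar_end','bar','flange']:
    print(t,[(np.round(d['xyz'],4).tolist(),round(d['score'],2)) for d in r.recognise('wrist',t)][:3])
```

```text
[ 0.50080959 -0.11219379  0.26507913] [9.74227956e-01 2.25549260e-01 2.72253155e-03 9.67626323e-05]
stud (np.float64(298.6758045621274), np.float64(108.63544938622692))
pivot (np.float64(133.94958004195007), np.float64(11.51573820518206))
post (np.float64(308.08237204485005), np.float64(142.96040437293516))
nut [([0.5629, -0.0717, 0.1153], 0.9)]
nut_wings [([0.562, -0.07, 0.1121], 0.58)]
terminal [([0.5743, 0.0075, 0.0944], 0.32)]
cover_post [([0.5387, -0.0878, 0.0792], 0.63)]
bar_end [([0.5372, 0.0367, 0.104], 0.91), ([0.5824, 0.0097, 0.0979], 0.5)]
bar [([0.5335, 0.0324, 0.1033], 0.71)]
flange [([0.537, 0.0301, 0.1043], 0.78)]
```

View pics/w1.png

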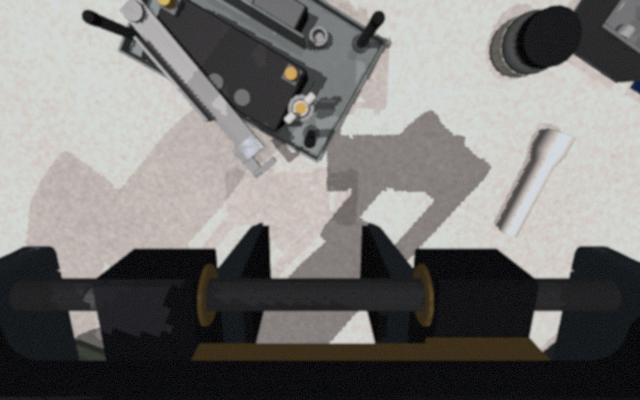

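Run:
```python
import cv2
b=cv2.imread('pics/w1.png')[0:190,90:340]
cv2.imwrite('pics/z3.png',cv2.resize(b,None,fx=3,fy=3,interpolation=2))
b=cv2.imread('pics/w1.png')[80:150,260:340]
cv2.imwrite('pics/z4.png',cv2.resize(b,None,fx=8,fy=8,interpolation=2))
```

```text
(no output)
```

View pics/z3.png

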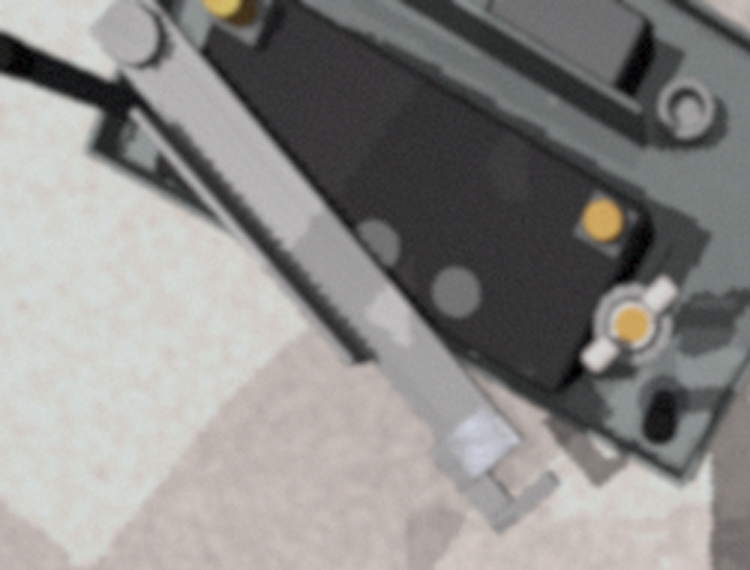

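View pics/z4.png

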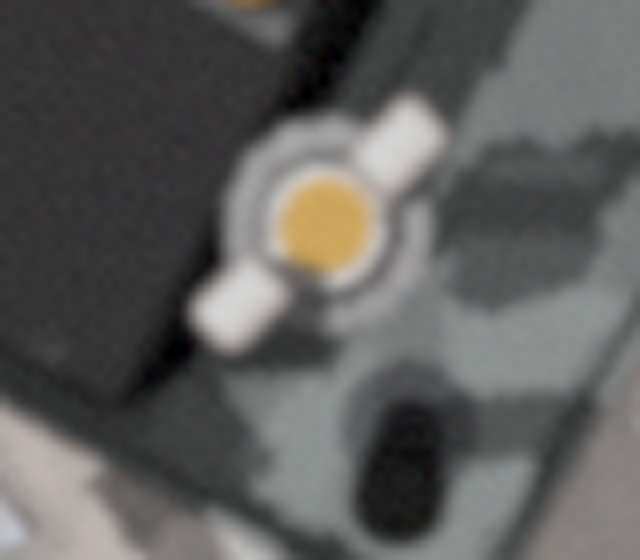

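```bash
cat > w1.py <<'E'
from h import *
im=r.get_image('wrist')
def W(u,v,z): return ray(im,u,v,z)
E
python3 - <<'E'
from w1 import *
z3=lambda x,y:(90+x/3,y/3);z4=lambda x,y:(260+x/8,80+y/8)
a=W(*z4(402,135),.136);b=W(*z4(238,307),.136);st=W(*z4(326,224),.114)
print('wings',a,b,'len',np.linalg.norm(a-b),'yaw',np.degrees(np.arctan2(*(a-b)[1::-1])),'mid',(a+b)/2)
pv=W(*z3(133,38),.107);print('stud',st,'pivot',pv,np.linalg.norm(st-pv))
print('trayaxis',np.degrees(np.arctan2(*(pv-st)[1::-1]))-90)
f=W(*z3(357,358),.122);g=W(*z3(135,112),.122);print('flange ends',f,g,np.linalg.norm(f-pv),np.linalg.norm(g-pv),'dir',np.degrees(np.arctan2(*(g-f)[1::-1]))-90)
print('post',W(*z3(662,425),.13), 'term',W(*z3(603,220),.118))
E
```

```text
wings [ 0.57395459 -0.07416573  0.136     ] [ 0.54894677 -0.06550161  0.136     ] len 0.026466163020019196 yaw -19.108978019816394 mid [ 0.56145068 -0.06983367  0.136     ]
stud [ 0.56121045 -0.06987645  0.114     ] pivot [0.57080158 0.10392698 0.107     ] 0.17420855338993582
trayaxis -3.158594238584868
flange ends [0.51396953 0.00372014 0.122     ] [0.55178267 0.08930282 0.122     ] 0.11617354366349254 0.028294610285293165 dir -23.837360038317186
post [ 0.53785101 -0.09188618  0.13      ] term [ 0.5854235  -0.04859582  0.118     ]
```

```bash
cat >> h.py <<'E'
import pickle
def save(cam,n):
    im=r.get_image(cam); cv2.imwrite('pics/'+n+'.png',im['pixels'][:,:,::-1]); pickle.dump(im,open(n+'.pkl','wb')); return im
def load(n): return pickle.load(open(n+'.pkl','rb'))
def zoom(n,x0,x1,y0,y1,k,out):
    cv2.imwrite('pics/'+out+'.png',cv2.resize(cv2.imread('pics/'+n+'.png')[y0:y1,x0:x1],None,fx=k,fy=k,interpolation=2))
E
python3 - <<'E'
from h import *
im=save('wrist','w2');s=r.read_state();print(s['tool_pos'],s['time'],im['xyz'])
for t in ['nut','nut_wings','stud','bar_end','flange']:
    print(t,[(np.round(d['xyz'],4).tolist(),round(d['score'],2)) for d in r.recognise('wrist',t)][:3])
zoom('w2',90,340,0,190,3,'z5')
zoom('w2',260,340,80,150,8,'z6')
E
```

```text
[ 0.49956048 -0.11492495  0.26518577] 3.5 [ 0.56660471 -0.08149066  0.46312676]
nut [([0.5609, -0.0684, 0.1201], 0.91)]
nut_wings [([0.5605, -0.0713, 0.1149], 0.64)]
stud [([0.5813, -0.0288, 0.0209], 0.66), ([0.5736, 0.0087, 0.0965], 0.38)]
bar_end [([0.5338, 0.0356, 0.1038], 0.56)]
flange [([0.5376, 0.0335, 0.1025], 0.56)]
```

View pics/z5.png

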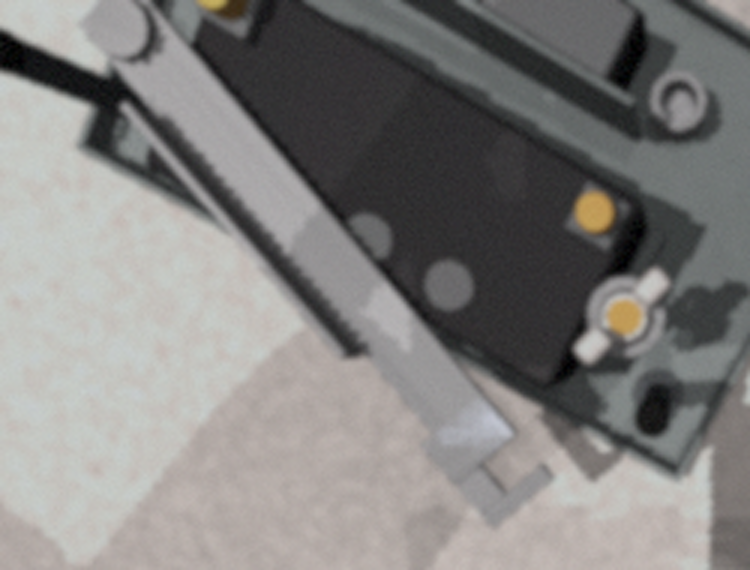

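View pics/z6.png

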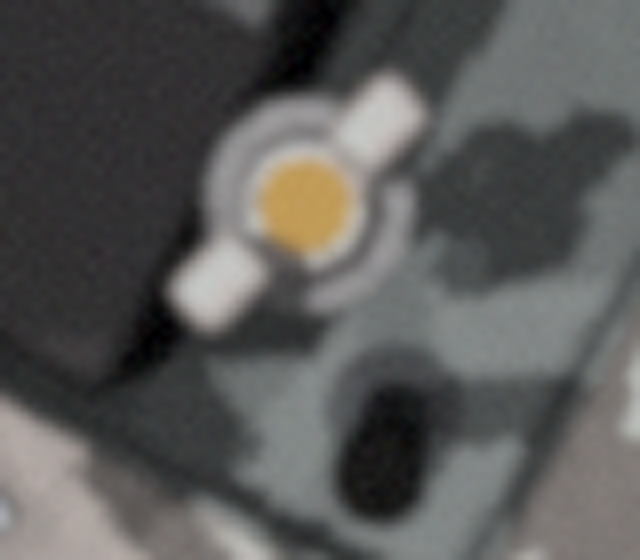

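Run:
```python
from h import *
im=load('w2');W=lambda u,z:ray(im,*u,z)
z3=lambda x,y:(90+x/3,y/3);z4=lambda x,y:(260+x/8,80+y/8)
a=W(z4(382,118),.136);b=W(z4(217,292),.136);st=W(z4(305,205),.114)
print('wings',a,b,'len',np.linalg.norm(a-b),'yaw',np.degrees(np.arctan2(*(a-b)[1::-1])),'mid',(a+b)/2)
pv=W(z3(119,30),.107);print('stud',st,'pivot',pv,np.linalg.norm(st-pv))
print('trayaxis',np.degrees(np.arctan2(*(pv-st)[1::-1]))-90)
f=W(z3(348,355),.122);g=W(z3(123,108),.122);print('flange ends',f,g,np.linalg.norm(f-pv),np.linalg.norm(g-pv),'dir',np.degrees(np.arctan2(*(g-f)[1::-1]))-90)
print('post',W(z3(654,415),.13), 'term',W(z3(595,212),.118))
```

```text
wings [ 0.57468847 -0.07123332  0.136     ] [ 0.54947819 -0.06253267  0.136     ] len 0.026669452243516877 yaw -19.040733952028933 mid [ 0.56208333 -0.066883    0.136     ]
stud [ 0.56217248 -0.06653149  0.114     ] pivot [0.57109669 0.10861118 0.107     ] 0.17550953636883398
trayaxis -2.916923043482427
flange ends [0.51364923 0.00674148 0.122     ] [0.55131818 0.09300041 0.122     ] 0.11790948359888646 0.02932380692132971 dir -23.59071372785546
post [ 0.53962203 -0.0881594   0.13      ] term [ 0.58652463 -0.04525629  0.118     ]
```

>>> step_arm:
  deltas: "14 -35 0 0 0 0 0; 14 -35 0 0 0 0 0; 14 -35 0 0 0 0 0; 12 -30 0 0 0 0 0; 0 0 10 0 0 -7 0; 0 0 10 0 0 -7 0; 0 0 10 0 0 -7 0; 0 0 10 0 0 -7 0"

```text
time: 4.42
tool_pos: [0.492, 0.0369, 0.2258]
ee_rot: [0.891, 0.454, 0.006, 0.003]
ft_force: [-0.3, 0.3, -0.0]
finger_gap: 0.0001
```

>>> step_arm:
  deltas: "0 0 10 0 0 -7 0; 0 0 0 0 0 -7 0; 0 0 0 0 0 -7 0; 0 0 0 0 0 -4 0; 0 0 0 0 0 0 0"

```text
time: 4.83
tool_pos: [0.4903, 0.0377, 0.2125]
ee_rot: [0.767, 0.642, 0.003, 0.002]
ft_force: [0.2, -0.3, -0.7]
finger_gap: 0.0006
```

```bash
cat >> h.py <<'E'
def st(tgt=None,yyaw=None):
    s=r.read_state(); M=R.from_quat(s['ee_rot']).as_matrix()
    print('t',round(s['time'],2),'p',np.round(s['tool_pos']*1000,1),'yyaw',round(np.degrees(np.arctan2(M[1,1],M[0,1])),1),'tilt',np.round(M[:2,2],3),'F',np.round(s['ft_force'],1),'T',np.round(s['torque'],3),'gap',round(s['finger_gap']*1000,1))
    if tgt is not None: print('delta tool mm',np.round(M.T@(np.array(tgt)-s['tool_pos']*1000),1))
E
python3 -c "
from h import *
st((489,35,119))"
```

```text
t 4.83 p [490.3  37.7 212.5] yyaw -10.1 tilt [0.007 0.001] F [ 0.2 -0.3 -0.7] T [-0.097 -0.143 -0.036] gap 0.6
delta tool mm [-3.1 -1.4 93.5]
```

>>> step_arm:
  deltas: "-2 -1 35 0 0 0 0; -1 -1 35 0 0 0 0; 0 0 18 0 0 0 0; 0 0 5 0 0 0 0; 0 0 0 0 0 0 0"

```text
time: 5.25
tool_pos: [0.4915, 0.0354, 0.119]
ee_rot: [0.77, 0.639, 0.006, 0.005]
ft_force: [-0.4, -0.7, -1.1]
finger_gap: 0.0004
```

```bash
python3 -c "
from h import *
st((521,21,119))
save('wrist','w3')"
```

```text
t 5.25 p [491.5  35.4 119. ] yyaw -10.6 tilt [0.015 0.001] F [-0.4 -0.7 -1.1] T [-0.062 -0.061 -0.02 ] gap 0.4
delta tool mm [-8.7 31.6  0.4]
```

View pics/w3.png

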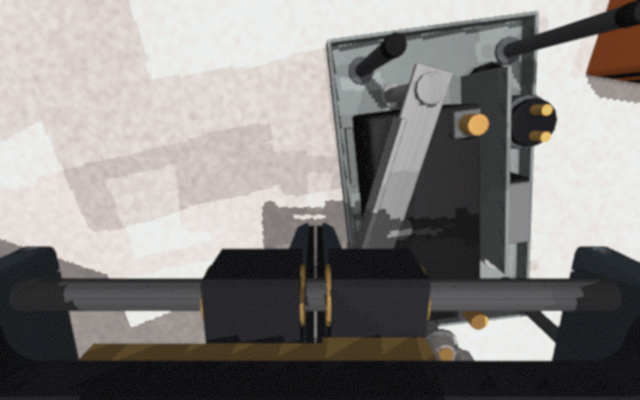

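>>> step_arm:
  deltas: "0 7 0 0 0 0 0; 0 6 0 0 0 0 0; 0 5 0 0 0 0 0; 0 5 0 0 0 0 0; 0 5 0 0 0 0 0; 0 5 0 0 0 0 0"

```text
time: 5.8
tool_pos: [0.532, 0.029, 0.1266]
ee_rot: [0.77, 0.638, 0.012, 0.009]
ft_force: [-0.2, 0.1, 0.5]
finger_gap: 0.0006
```

```bash
python3 -c "
from h import *
st((540,25,119))"
```

```text
t 5.8 p [532.   29.  126.6] yyaw -10.7 tilt [0.029 0.002] F [-0.2  0.1  0.5] T [ 0.024 -0.036 -0.023] gap 0.6
delta tool mm [-2.5  8.4  7.8]
```

>>> step_arm:
  deltas: "0 0 4 1.5 0 0 0; 0 0 3 0 0 0 0; 0 2 0 0 0 0 0; 0 2 0 0 0 0 0"

```text
time: 6.13
tool_pos: [0.5379, 0.0279, 0.1191]
ee_rot: [0.77, 0.638, 0.003, -0.002]
ft_force: [0.4, -0.5, -0.2]
finger_gap: 0.0003
```

```bash
python3 -c "
from h import *
st((540,25,119))
save('wrist','w4')"
```

```text
t 6.13 p [537.9  27.9 119.1] yyaw -10.7 tilt [0.001 0.007] F [ 0.4 -0.5 -0.2] T [-0.014 -0.078  0.003] gap 0.3
delta tool mm [-2.5  2.6  0. ]
```

View pics/w4.png

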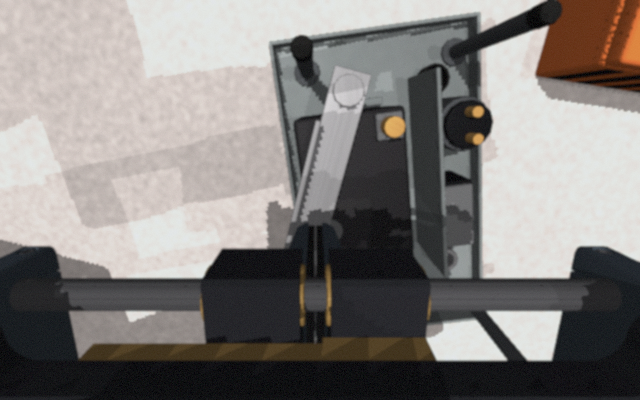

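Run:
```python
from h import *
save('side','s4');save('scene','c4')
zoom('s4',260,370,165,275,5,'z7');zoom('c4',250,400,140,270,4,'z8')
im=load('w4')
pv=np.array([.571,.1085])
for sw in(.37,.3,.2,.1,0):
    a=np.radians(-3.1)-sw;u=np.array([np.sin(a),-np.cos(a)]);x=np.array([np.cos(a),np.sin(a)])
    print(sw,[np.round(proj(im,[*(pv+d*u-.011*x),.122])).tolist() for d in(.02,.1,.115)])
```

```text
0.37 [[318.0, 121.0], [286.0, 254.0], [281.0, 276.0]]
0.3 [[320.0, 123.0], [298.0, 257.0], [294.0, 279.0]]
0.2 [[324.0, 125.0], [314.0, 260.0], [312.0, 283.0]]
0.1 [[327.0, 127.0], [330.0, 262.0], [331.0, 285.0]]
0 [[331.0, 129.0], [347.0, 263.0], [349.0, 285.0]]
```

View pics/z7.png

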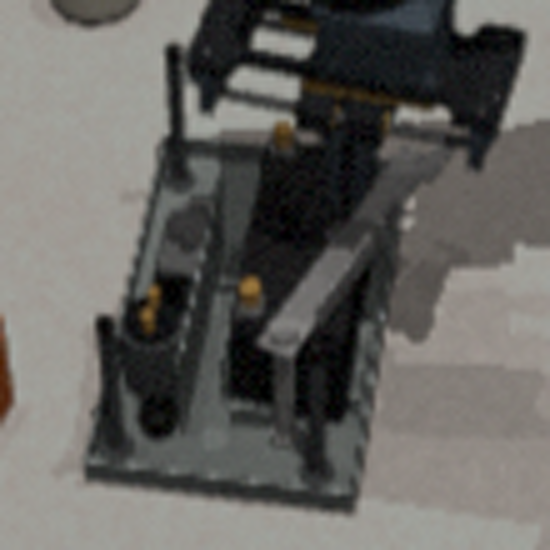

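View pics/z8.png

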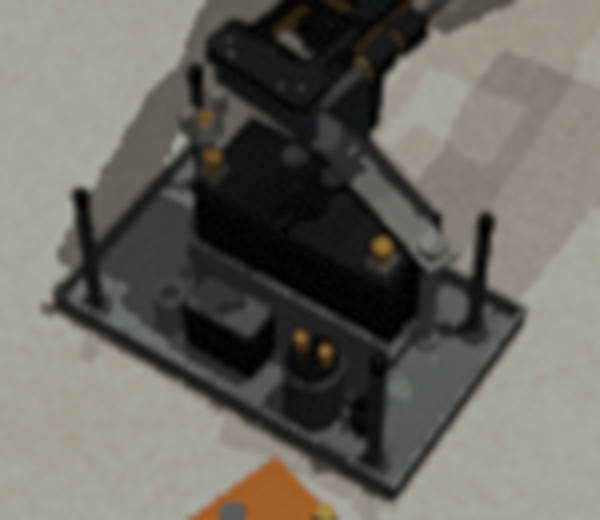

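Run:
```python
from h import *
zoom('w4',260,390,60,260,4,'z9')
im=load('w4')
for p in [(537.9,27.9,108)]:print(proj(im,np.array(p)/1000))
```

```text
(np.float64(314.1109124676384), np.float64(231.2106335694233))
```

View pics/z9.png

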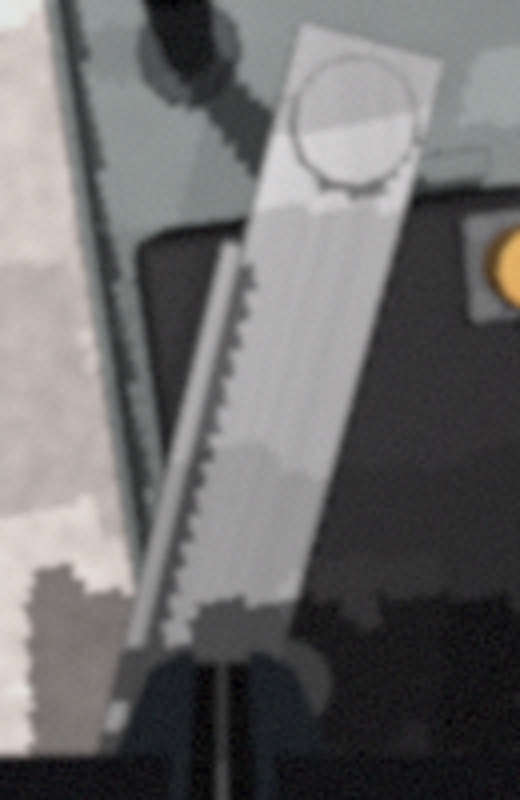

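>>> step_arm:
  deltas: "0 0 -20 0 0 0 0; 0 0 -10 0 0 0 0; 0 -25 0 0 0 0 0; 0 -25 0 0 0 0 0; 0 0 5 0 0 0 0; 0 0 0 0 0 0 0"

```text
time: 6.78
tool_pos: [0.4868, 0.0375, 0.1459]
ee_rot: [0.77, 0.638, 0.003, -0.002]
ft_force: [0.1, 0.3, 0.3]
finger_gap: 0.0003
```

```bash
python3 -c "
from h import *
st((491,26,113))
save('wrist','w5');zoom('w5',200,520,30,270,2.5,'z10')"
```

```text
t 6.78 p [486.8  37.5 145.9] yyaw -10.7 tilt [0.003 0.007] F [0.1 0.3 0.3] T [ 0.    -0.069  0.003] gap 0.3
delta tool mm [-10.8   6.2  32.9]
```

View pics/z10.png

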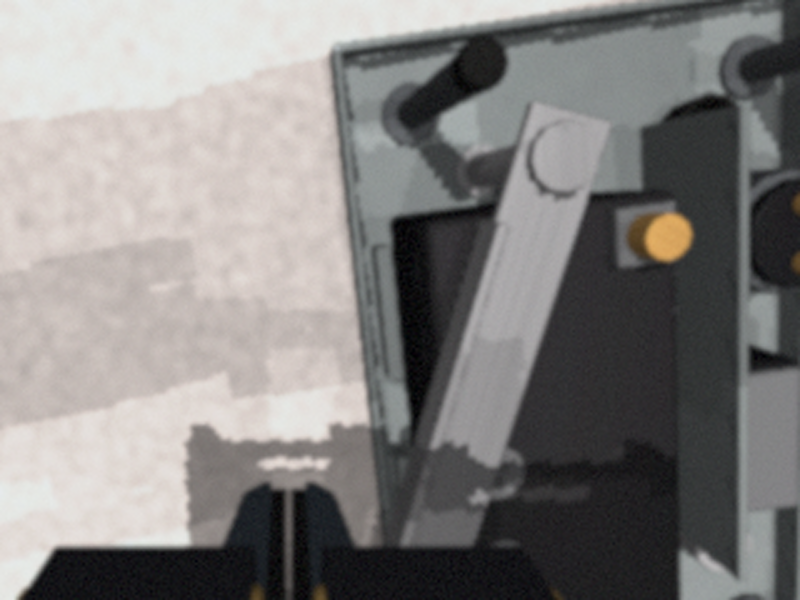

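>>> step_arm:
  deltas: "-6 0 12 0 0 0 0; -5 0 12 0 0 0 0; 0 0 7 0 0 0 0; 0 0 2 0 0 0 0; 0 0 0 0 0 0 0; 0 4 0 0 0 0 0"

```text
time: 7.33
tool_pos: [0.4933, 0.026, 0.1135]
ee_rot: [0.77, 0.638, 0.005, -0.0]
ft_force: [-0.5, -0.5, -0.6]
finger_gap: 0.0004
```

```bash
python3 -c "
from h import *
st((520,22,112))"
```

```text
t 7.33 p [493.3  26.  113.5] yyaw -10.7 tilt [0.008 0.008] F [-0.5 -0.5 -0.6] T [-0.036 -0.063 -0.01 ] gap 0.4
delta tool mm [ 1.  27.   1.6]
```

>>> step_arm:
  deltas: "0 4 1 0 0 0 0; 0 4 0 0 0 0 0; 0 3 0 0 0 0 0; 0 3 0 0 0 0 0"

```text
time: 7.67
tool_pos: [0.5109, 0.0236, 0.1139]
ee_rot: [0.77, 0.638, 0.007, 0.001]
ft_force: [0.2, 0.2, -0.6]
finger_gap: 0.0006
```

```bash
python3 -c "
from h import *
st((520,22,112))"
```

```text
t 7.67 p [510.9  23.6 113.9] yyaw -10.7 tilt [0.012 0.008] F [ 0.2  0.2 -0.6] T [-0.004 -0.063 -0.026] gap 0.6
delta tool mm [0.1 9.3 2. ]
```

>>> step_arm:
  deltas: "0 3 1 0.5 0 0 0; 0 3 1 0.2 0 0 0; 0 3 0 0 0 0 0"

```text
time: 7.92
tool_pos: [0.5214, 0.0219, 0.1123]
ee_rot: [0.77, 0.638, 0.003, -0.004]
ft_force: [-0.0, -0.5, 0.6]
finger_gap: 0.0003
```

```bash
python3 -c "
from h import *
st((520,22,112))
save('wrist','w6');zoom('w6',200,520,30,270,2.5,'z11')"
```

```text
t 7.92 p [521.4  21.9 112.3] yyaw -10.7 tilt [-0.    0.01] F [-0.  -0.5  0.6] T [ 0.006 -0.08   0.03 ] gap 0.3
delta tool mm [-0.1 -1.4  0.3]
```

View pics/z11.png

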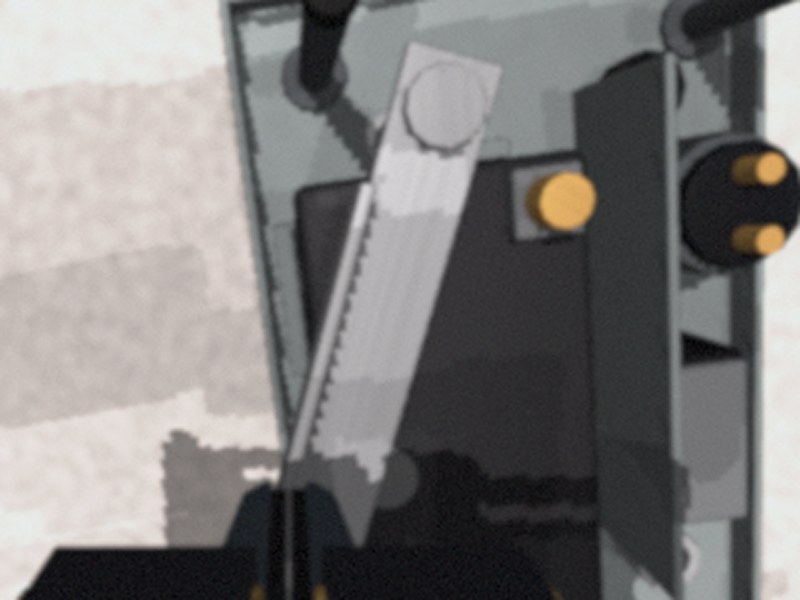

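```bash
cat > sw.py <<'E'
from h import *
import sys
from scipy.optimize import minimize
def swing(n,pts,z=.122):
    im=load(n);P=[ray(im,*p,z)[:2] for p in pts];d=P[0]-P[1]
    return np.degrees(np.arctan2(d[1],d[0]))-90,P
E
python3 - <<'E'
from sw import *
print(swing('w6',[(346.8,104),(318,212)]))
print(swing('w4',[(260+233/4,60+245/4),(260+137/4,60+640/4)]))
print(swing('w3',[(0,0),(1,1)])[1][0][:0])
im=load('w6')
pv=np.array([.571,.1085])
for sw in(.37,.34,.3,.2,.1,0):
    a=np.radians(-3.1)-sw;u=np.array([np.sin(a),-np.cos(a)]);x=np.array([np.cos(a),np.sin(a)])
    print(sw,[np.round(proj(im,[*(pv+d*u-.011*x),.122])).tolist() for d in(.02,.08,.1,.115)])
c=(521.4,21.9)
for dx in(-16,16):
  for dy in (-13.5,0,13.5):
    a=np.radians(-10.7);y=np.array([np.cos(a),np.sin(a)]);x=np.array([-np.sin(a),np.cos(a)])
    q=np.array(c)+dx*x+dy*y;print(dx,dy,q,proj(im,[*(q/1000),.1013]))
E
```

```text
(np.float64(-24.87848033292255), [array([0.55247124, 0.09451337]), array([0.52713399, 0.0398752 ])])
(np.float64(-24.54629722181322), [array([0.55284218, 0.09454186]), array([0.52873876, 0.04176478])])
[]
0.37 [[347.0, 103.0], [320.0, 211.0], [311.0, 244.0], [305.0, 267.0]]
0.34 [[348.0, 104.0], [324.0, 213.0], [316.0, 245.0], [311.0, 269.0]]
0.3 [[350.0, 105.0], [329.0, 215.0], [323.0, 247.0], [318.0, 271.0]]
0.2 [[353.0, 108.0], [343.0, 218.0], [340.0, 251.0], [338.0, 275.0]]
0.1 [[357.0, 110.0], [357.0, 220.0], [357.0, 253.0], [357.0, 277.0]]
0 [[361.0, 112.0], [371.0, 221.0], [374.0, 254.0], [376.0, 277.0]]
-16 -13.5 [505.1640614    8.68469456] (np.float64(293.1554499674611), np.float64(254.66638823770856))
-16 0 [518.42933415   6.17819526] (np.float64(314.09875673992985), np.float64(254.71415933905956))
-16 13.5 [531.69460691   3.67169595] (np.float64(335.0491670906718), np.float64(254.7619466434754))
16 -13.5 [511.10539309  40.12830405] (np.float64(292.3852313060618), np.float64(206.81272269418838))
16 0 [524.37066585  37.62180474] (np.float64(314.11944700675093), np.float64(206.853877509671))
16 13.5 [537.6359386   35.11530544] (np.float64(335.8613130361844), np.float64(206.89504681143055))
```

Run:
```python
from h import *
a=save('side','s6');b=save('scene','c6')
for n,im in(('s6',a),('c6',b)):
    u,v=proj(im,(.5214,.0219,.1013));print(n,u,v)
    x0,y0=int(u)-50,int(v)-45; print(x0,y0)
    zoom(n,x0,x0+100,y0,y0+80,7,n+'z')
    for z in(.1013,.1123,.1203,.18): print(z,np.round([(proj(im,(.5214,.0219,z))[0]-x0)*7,(proj(im,(.5214,.0219,z))[1]-y0)*7]))
```

```text
s6 335.76032210861706 211.29494556587906
285 166
0.1013 [355. 317.]
0.1123 [356. 300.]
0.1203 [356. 288.]
0.18 [360. 194.]
c6 337.64463362362676 175.47379362705672
287 130
0.1013 [355. 318.]
0.1123 [355. 300.]
0.1203 [355. 286.]
0.18 [359. 178.]
```

View pics/s6z.png

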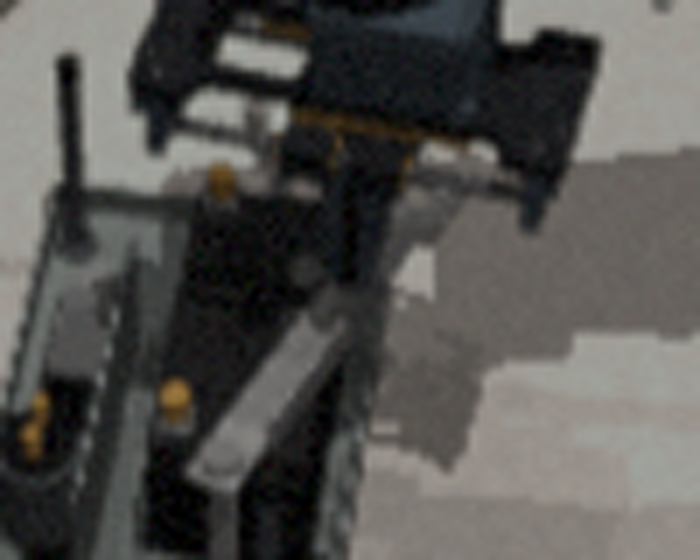

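View pics/c6z.png

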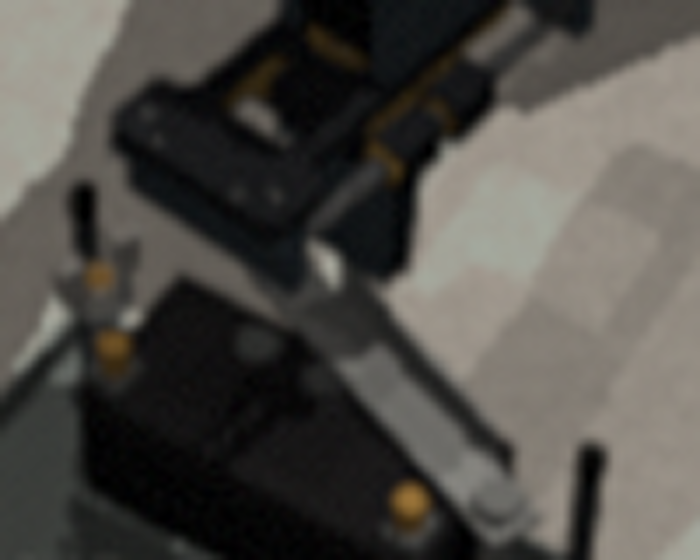

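Run:
```python
from h import *
zoom('w1',190,440,200,330,3.2,'z12')
im=load('w6');a=np.radians(-10.7);X=np.array([-np.sin(a),np.cos(a)])
p=np.array([.5214,.0219])+.016*X
for z in(.1013,.11,.12,.13,.14,.15):
    print(z,proj(im,[*p,z]), [( (proj(load_,[*p,z])[0]-o[0])*7,(proj(load_,[*p,z])[1]-o[1])*7) for load_,o in((r.get_image('side'),(285,166)),(r.get_image('scene'),(287,130)))])
```

```text
0.1013 (np.float64(314.11944700675093), np.float64(206.853877509671)) [(np.float64(345.8612298868181), np.float64(344.5608834953349)), (np.float64(387.5127585521633), np.float64(340.41431174624074))]
0.11 (np.float64(314.03636611659323), np.float64(210.73696616344878)) [(np.float64(346.3065080833608), np.float64(331.46871816250183)), (np.float64(388.1332267249798), np.float64(325.6115423380079))]
0.12 (np.float64(313.9321985849303), np.float64(215.60561597599482)) [(np.float64(346.823088486174), np.float64(316.28011002079063)), (np.float64(388.85464664161276), np.float64(308.4003248408269))]
0.13 (np.float64(313.8173971901766), np.float64(220.9712781945804)) [(np.float64(347.3448398512373), np.float64(300.93946413451823)), (np.float64(389.58503454154), np.float64(290.9751544052465))]
0.14 (np.float64(313.6902460240207), np.float64(226.91415205735737)) [(np.float64(347.8718402109866), np.float64(285.4444861772114)), (np.float64(390.3245586923594), np.float64(273.3320166005983))]
0.15 (np.float64(313.5486390141739), np.float64(233.53267254007866)) [(np.float64(348.40416917586055), np.float64(269.79283542561524)), (np.float64(391.07339159780474), np.float64(255.46679593297984))]
```

View pics/z12.png

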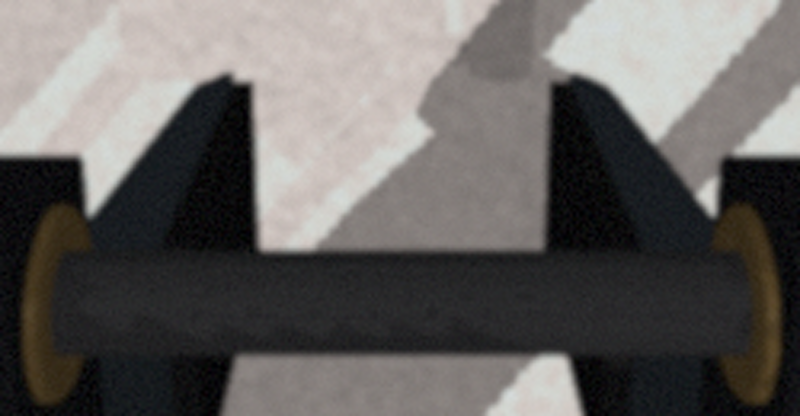

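>>> step_arm:
  deltas: "0 -20 0 0 0 0 0; 0 -13 0 0 0 0 0; 0 0 10 0 0 0 0; 0 0 8 0 0 0 0; 0 0 5 0 0 0 0; 0 0 2 0 0 0 0; 0 0 0 0 0 0 0"

```text
time: 9.25
tool_pos: [0.4891, 0.0284, 0.0847]
ee_rot: [0.77, 0.638, 0.004, -0.003]
ft_force: [-0.9, 0.3, -0.5]
finger_gap: 0.0006
```

Run:
```python
from h import *
st((521,22,85))
a=save('side','s7');save('wrist','w7')
p=r.read_state()['tool_pos'];print(r.recognise('side','flange'))
for z in (p[2]-.011,p[2]+.025): print(proj(a,(p[0],p[1]+.016,z)))
zoom('s7',285,385,166,246,7,'s7z');zoom('w7',200,520,30,270,2.5,'w7z')
```

```text
t 9.25 p [489.1  28.4  84.7] yyaw -10.7 tilt [0.003 0.01 ] F [-0.9  0.3 -0.5] T [-0.04  -0.101  0.017] gap 0.6
delta tool mm [-0.4 32.6 -0.3]
[{'xyz': [0.5403, 0.0473, 0.1015], 'score': 0.57}]
(np.float64(345.6244458987432), np.float64(223.48557143692776))
(np.float64(346.08984489111083), np.float64(215.85936498826422))
```

View pics/s7z.png

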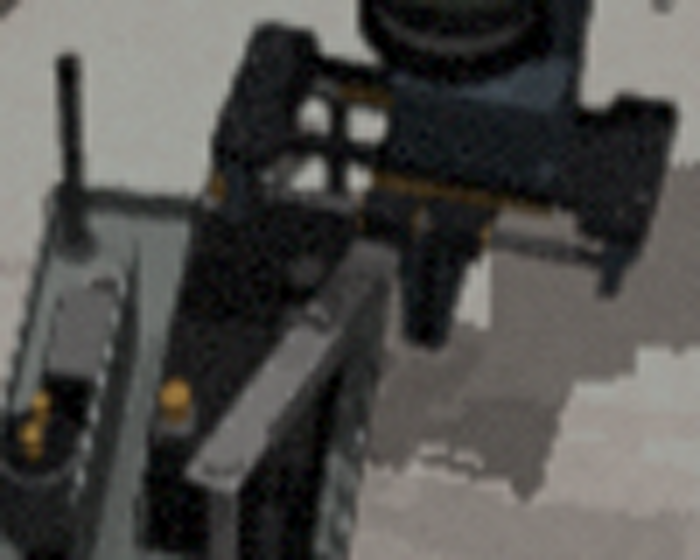

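View pics/w7z.png

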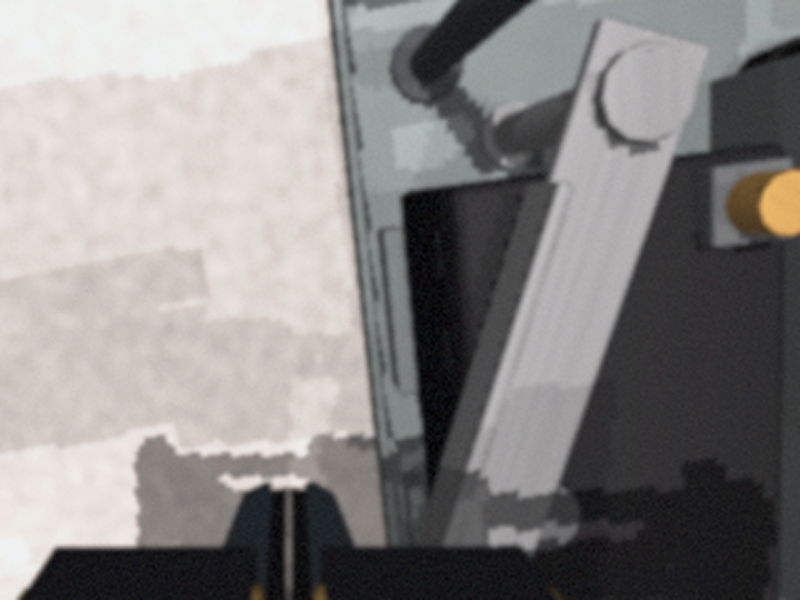

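>>> step_arm:
  deltas: "0 5 3 0 0 0 0; 0 5 0 0 0 0 0; 0 4 0 0 0 0 0; 0 4 0 0.2 0 0 0; 0 4 0 0.2 0 0 0; 0 3 0 0 0 0 0"

```text
time: 9.9
tool_pos: [0.5143, 0.0224, 0.0824]
ee_rot: [0.77, 0.638, -0.0, -0.007]
ft_force: [-3.1, -2.2, 1.2]
finger_gap: 0.0006
```

Run:
```python
from h import *
st((541,19,82))
save('wrist','w8')
zoom('w8',200,520,30,270,2.5,'w8z')
```

```text
t 9.9 p [514.3  22.4  82.4] yyaw -10.7 tilt [-0.009  0.01 ] F [-3.1 -2.2  1.2] T [-0.265  0.462 -0.094] gap 0.6
delta tool mm [ 1.6 26.9  0.1]
```

View pics/w8z.png

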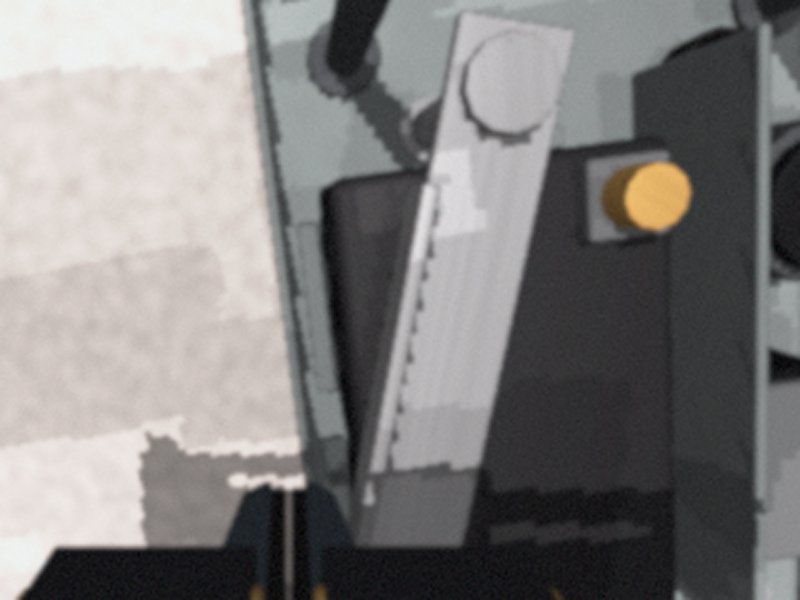

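>>> step_arm:
  deltas: "0 4 0 0 0 0 0; 0 4 0 0 0 0 0; 0 4 0 0 0 0 0; 0 4 0 0 0 0 0"

```text
time: 10.28
tool_pos: [0.5308, 0.019, 0.0818]
ee_rot: [0.77, 0.638, -0.001, -0.007]
ft_force: [-3.4, -2.6, 0.6]
finger_gap: 0.0005
```

Run:
```python
from h import *
st((541,19,82))
save('wrist','w9')
zoom('w9',200,520,30,270,2.5,'w9z')
```

```text
t 10.28 p [530.8  19.   81.8] yyaw -10.7 tilt [-0.01  0.01] F [-3.4 -2.6  0.6] T [-0.286  0.434 -0.006] gap 0.5
delta tool mm [ 1.9 10.  -0.3]
```

View pics/w9z.png

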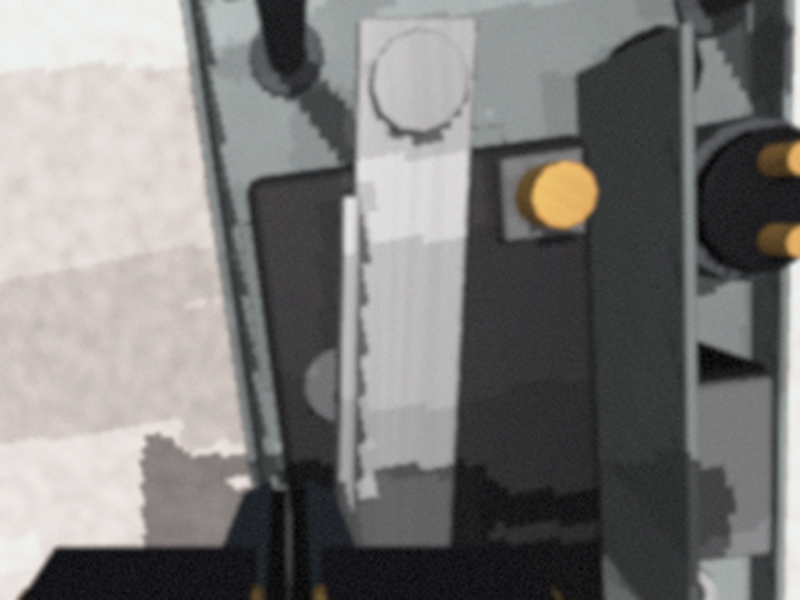

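>>> step_arm:
  deltas: "0 4 0 0 0 0 0; 0 4 0 0 0 0 0; 0 3 0 0 0 0 0; 0 2 0 0 0 0 0"

```text
time: 10.67
tool_pos: [0.5418, 0.0161, 0.0816]
ee_rot: [0.77, 0.638, -0.004, -0.009]
ft_force: [-10.0, -0.1, 5.4]
finger_gap: 0.0004
```

Run:
```python
from h import *
st((541,19,82))
```

```text
t 10.67 p [541.8  16.1  81.6] yyaw -10.6 tilt [-0.018  0.009] F [-10.   -0.1   5.4] T [0.099 1.564 0.155] gap 0.4
delta tool mm [ 2.7 -1.3 -0.4]
```

Force rose to 10 N, which suggests the stop. One small row, then I'll look.

>>> step_arm:
  deltas: "0 2 0 0 0 0 0; 0 2 0 0 0 0 0"

```text
time: 10.83
tool_pos: [0.5413, 0.0161, 0.0817]
ee_rot: [0.769, 0.638, -0.007, -0.013]
ft_force: [-8.3, 0.5, 5.8]
finger_gap: 0.0001
```

Run:
```python
from h import *
st()
save('wrist','w10');a=save('scene','c10')
zoom('w10',200,520,30,270,2.5,'w10z');zoom('c10',285,375,150,220,8,'c10z')
```

```text
t 10.83 p [541.3  16.1  81.7] yyaw -10.6 tilt [-0.028  0.011] F [-8.3  0.5  5.8] T [-0.009  1.366  0.145] gap 0.1
```

View pics/w10z.png

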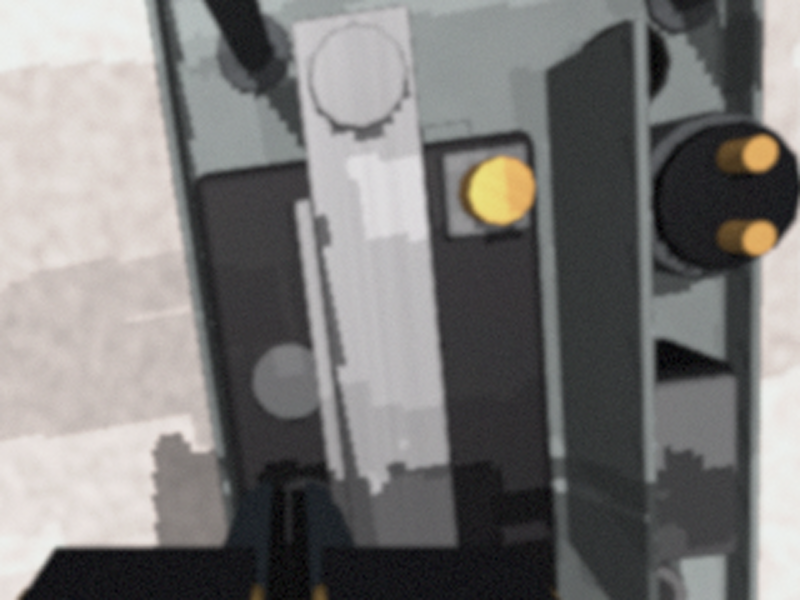

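View pics/c10z.png

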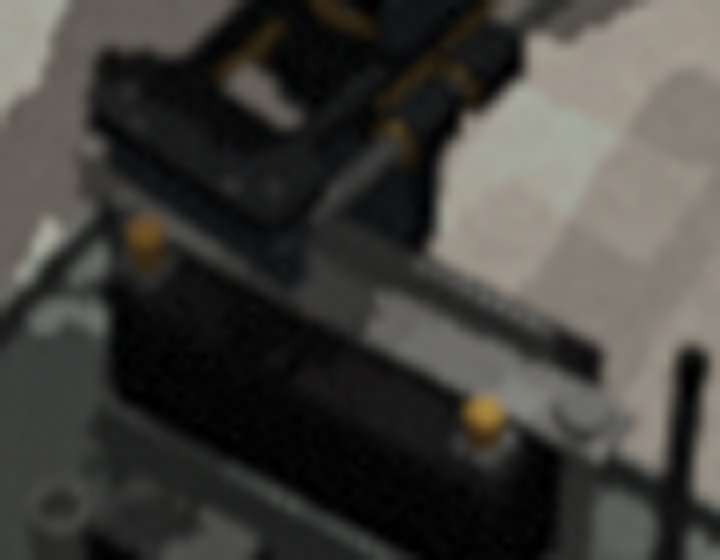

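>>> step_arm:
  deltas: "0 -8 0 -1 0 0 0; 0 -12 0 -0.7 0 0 0; 0 0 -35 0 0 0 0.2; 0 0 -35 0 0 0 0.4; -20 0 -20 0 0 0 0.5; -35 0 0 0 0 0 0.5; -35 0 0 0 0 0 0.5; -30 2 0 0 0 2 0.5"

```text
time: 11.6
tool_pos: [0.5117, -0.0951, 0.1766]
ee_rot: [0.778, 0.628, 0.015, 0.005]
ft_force: [0.6, -0.4, -0.0]
finger_gap: 0.0376
```

```bash
python3 -c "
from h import *
st((552,-125,190))"
```

```text
t 11.6 p [511.7 -95.1 176.6] yyaw -12.2 tilt [0.029 0.011] F [ 0.6 -0.4 -0. ] T [-0.007 -0.072 -0.032] gap 37.6
delta tool mm [-20.5  46.  -12.5]
```

>>> step_arm:
  deltas: "-10 22 -12 1 0 3 0.5; -8 22 0 0.6 0.5 4 0.5; 0 0 0 0 0 0 0.5; 0 0 0 0 0 0 0.5"

```text
time: 11.93
tool_pos: [0.555, -0.1307, 0.1913]
ee_rot: [0.819, 0.574, 0.014, -0.005]
ft_force: [0.0, 0.0, 0.5]
finger_gap: 0.0459
```

```bash
python3 -c "
from h import *
st((552,-125,190))
im=save('wrist','w11');print(proj(im,(.562,-.066,.114)));zoom('w11',230,390,40,200,4,'w11z')
for t in ['nut','bar_end']:
    print(t,[(np.round(d['xyz'],4).tolist(),round(d['score'],2)) for d in r.recognise('wrist',t)][:3])"
```

```text
t 11.93 p [ 555.  -130.7  191.3] yyaw -20.0 tilt [0.017 0.025] F [0.  0.  0.5] T [-0.076 -0.038  0.023] gap 45.9
delta tool mm [ 4.3 -4.7  1.4]
(np.float64(293.90269724014775), np.float64(126.76779158180307))
nut [([0.562, -0.068, 0.1154], 0.63), ([0.5426, -0.0861, 0.1051], 0.5), ([0.5641, -0.0119, 0.1061], 0.5)]
bar_end [([0.5639, -0.0094, 0.1019], 0.89)]
```

View pics/w11.png

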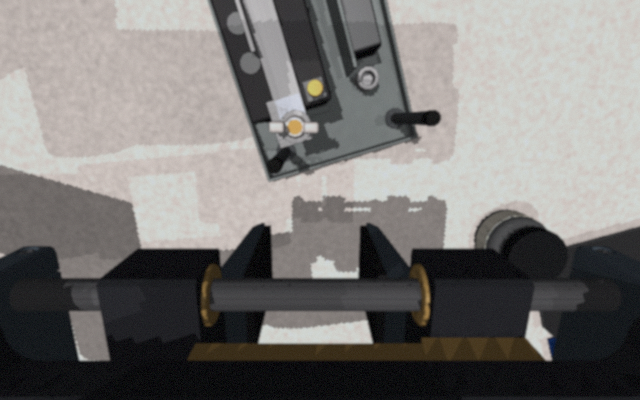

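View pics/w11z.png

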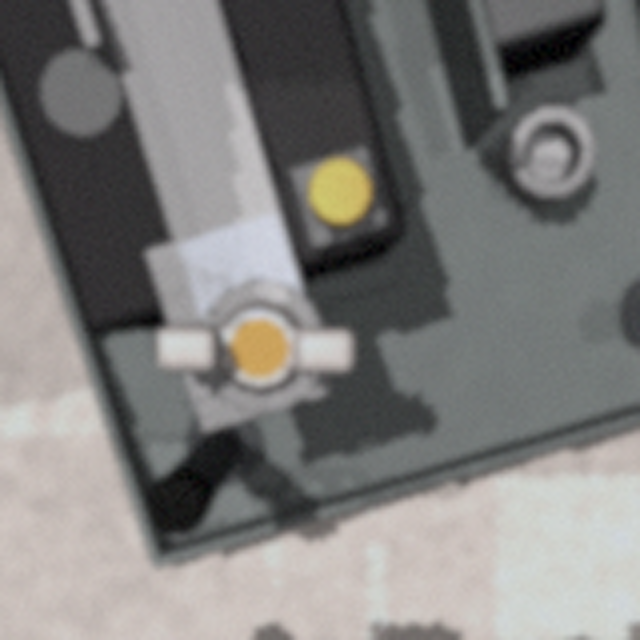

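>>> step_arm:
  deltas: "30 -7 0 0.4 -1 0 0.55; 25 -5 20 0 -0.7 0 0.55; 6 -1 20 0 0 0 0.55; 0 0 15 0 0 0 0.55; 0 0 0 0 0 0 0.55"

```text
time: 12.5
tool_pos: [0.561, -0.0614, 0.1367]
ee_rot: [0.817, 0.577, 0.001, 0.001]
ft_force: [-0.5, 0.4, 0.9]
finger_gap: 0.0504
```

```bash
python3 -c "
from h import *
st((563,-66.3,93))
save('wrist','w12');a=save('side','s12');print(proj(a,(.562,-.066,.114)));zoom('s12',285,365,140,210,9,'s12z')
a=save('scene','c12');print(proj(a,(.562,-.066,.114)));zoom('c12',260,340,130,200,9,'c12z')"
```

```text
t 12.5 p [561.  -61.4 136.7] yyaw -19.6 tilt [ 0.003 -0.001] F [-0.5  0.4  0.9] T [-0.024  0.026  0.028] gap 50.4
delta tool mm [-3.9  3.4 43.7]
(np.float64(324.7612856982496), np.float64(186.27309085765646))
(np.float64(300.5038612270879), np.float64(169.548080280148))
```

View pics/s12z.png

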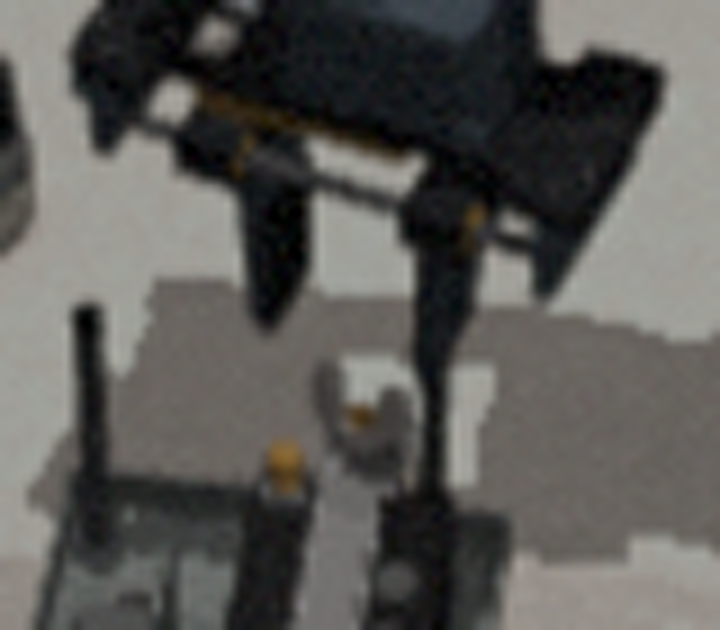

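View pics/c12z.png

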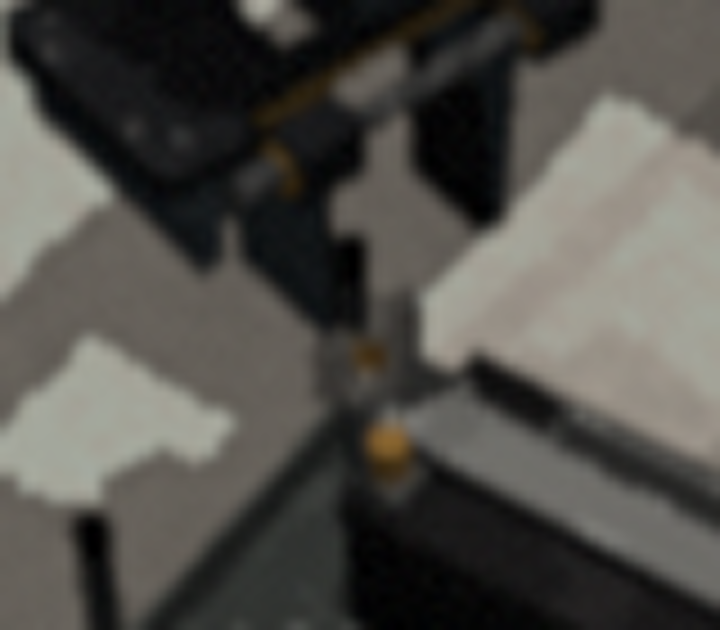

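View pics/w12.png

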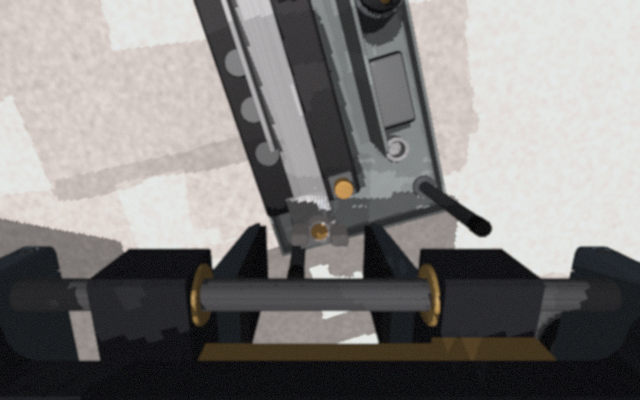

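Run:
```python
from h import *
a=load('w12')
S=pickle.load(open('s12.pkl','rb'));C=pickle.load(open('c12.pkl','rb'))
t=np.radians(-19.6);y=np.array([np.cos(t),np.sin(t)]);x=np.array([-np.sin(t),np.cos(t)]);p=np.array([.561,-.0614])
for nm,sy in(('+',1),('-',-1)):
  for w in(.016,.008):
   for z in(.1257,.15,.1617,.17):
    q=[*(p+sy*.028*y+w*x),z]
    print(nm,w,z,'side',np.round([(proj(S,q)[0]-285)*9,(proj(S,q)[1]-140)*9]),'scene',np.round([(proj(C,q)[0]-260)*9,(proj(C,q)[1]-130)*9]),'wrist',np.round(proj(a,q)))
```

```text
+ 0.016 0.1257 side [266. 409.] scene [336. 416.] wrist [359. 207.]
+ 0.016 0.15 side [266. 360.] scene [332. 361.] wrist [365. 219.]
+ 0.016 0.1617 side [265. 336.] scene [330. 334.] wrist [368. 226.]
+ 0.016 0.17 side [265. 319.] scene [329. 314.] wrist [370. 231.]
+ 0.008 0.1257 side [276. 394.] scene [318. 399.] wrist [359. 219.]
+ 0.008 0.15 side [276. 345.] scene [314. 344.] wrist [364. 233.]
+ 0.008 0.1617 side [275. 320.] scene [312. 317.] wrist [367. 240.]
+ 0.008 0.17 side [275. 303.] scene [311. 297.] wrist [370. 246.]
- 0.016 0.1257 side [416. 460.] scene [490. 318.] wrist [269. 207.]
- 0.016 0.15 side [417. 411.] scene [488. 263.] wrist [264. 219.]
- 0.016 0.1617 side [418. 387.] scene [487. 235.] wrist [261. 226.]
- 0.016 0.17 side [418. 369.] scene [487. 215.] wrist [258. 231.]
- 0.008 0.1257 side [425. 444.] scene [472. 302.] wrist [270. 219.]
- 0.008 0.15 side [427. 395.] scene [470. 246.] wrist [264. 233.]
- 0.008 0.1617 side [427. 371.] scene [469. 219.] wrist [261. 240.]
- 0.008 0.17 side [428. 353.] scene [469. 199.] wrist [259. 246.]
```

>>> step_arm:
  deltas: "-3 3 0 0 0 0 0.55; -1 0.5 8 0 0 0 0.55; 0 0 12 0 0 0 0.55; 0 0 10 0 0 0 0.55; 0 0 7 0 0 0 0.55; 0 0 0 0 0 0 0.55"

```text
time: 13.15
tool_pos: [0.5706, -0.0713, 0.1068]
ee_rot: [0.818, 0.575, 0.008, 0.008]
ft_force: [0.2, 2.3, 2.1]
finger_gap: 0.0502
```

```bash
python3 -c "
from h import *
st((563,-66.3,92))
save('wrist','w13');zoom('w13',220,420,140,260,4,'w13z')"
```

```text
t 13.15 p [570.6 -71.3 106.8] yyaw -19.9 tilt [ 0.023 -0.005] F [0.2 2.3 2.1] T [ 0.182  0.074 -0.05 ] gap 50.2
delta tool mm [ 2.1 -9.2 14.6]
```

View pics/w13z.png

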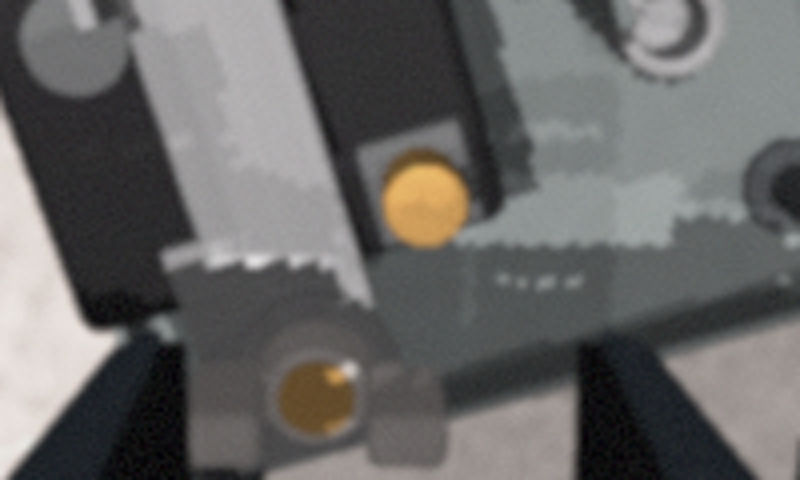

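>>> step_arm:
  deltas: "0 0 -8 0 0 0 0.55; 1 -5 0 1 0 0 0.55; 1 -3 0 0.3 0 0 0.55; 0 0 0 0 0 0 0.55; 0 0 0 0 0 0 0.55"

```text
time: 13.62
tool_pos: [0.5633, -0.0667, 0.1172]
ee_rot: [0.818, 0.575, 0.001, -0.001]
ft_force: [0.4, 0.7, -0.3]
finger_gap: 0.0502
```

```bash
python3 -c "
from h import *
st((563,-66.3,92))
save('wrist','w14');zoom('w14',220,420,140,260,4,'w14z')"
```

```text
t 13.62 p [563.3 -66.7 117.2] yyaw -19.9 tilt [0.001 0.003] F [ 0.4  0.7 -0.3] T [-0.033 -0.066  0.005] gap 50.2
delta tool mm [ 0.2 -0.4 25.2]
```

View pics/w14z.png

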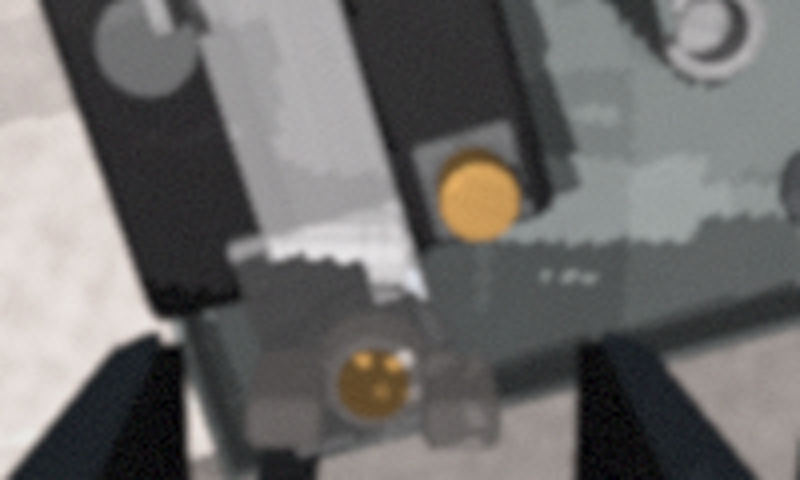

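>>> step_arm:
  deltas: "0 0 8 0 0 0 0.55; 0 0 6 0 0 0 0.55; 0 0 4 0 0 0 0.55"

```text
time: 13.92
tool_pos: [0.564, -0.0667, 0.0987]
ee_rot: [0.818, 0.575, 0.002, -0.0]
ft_force: [0.2, 0.5, 0.1]
finger_gap: 0.05
```

```bash
python3 -c "
from h import *
st((563,-66.3,92))"
```

```text
t 13.92 p [564.  -66.7  98.7] yyaw -19.8 tilt [0.003 0.003] F [0.2 0.5 0.1] T [-0.013 -0.081  0.07 ] gap 50.0
delta tool mm [-0.  -1.1  6.7]
```

Good. Down to about 92 and close over the tips.

>>> step_arm:
  deltas: "0 -0.5 4 0 0 0 0.55; 0 0 1 0 0 0 0.4; 0 0 0 0 0 0 0.3; 0 0 0 0 0 0 0.3; 0 0 0 0 0 0 0.3"

```text
time: 14.33
tool_pos: [0.562, -0.0663, 0.0906]
ee_rot: [0.818, 0.575, 0.0, -0.002]
ft_force: [-0.2, 0.2, 0.9]
finger_gap: 0.0356
```

```bash
python3 -c "
from h import *
st((563,-66.3,92))
save('wrist','w15');zoom('w15',220,420,140,260,4,'w15z')"
```

```text
t 14.33 p [562.  -66.3  90.6] yyaw -19.8 tilt [-0.001  0.003] F [-0.2  0.2  0.9] T [-0.023  0.045  0.013] gap 35.6
delta tool mm [ 0.3  0.9 -1.4]
```

View pics/w15z.png

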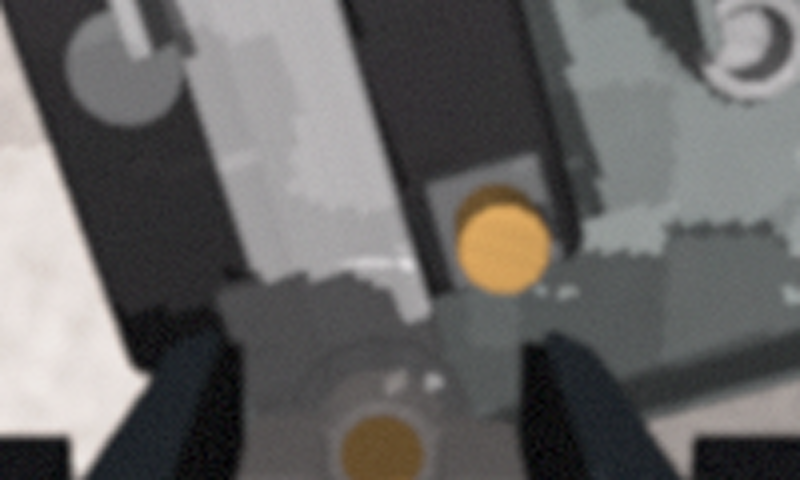

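>>> step_arm:
  deltas: "0 0 0 0 0 6 0.3; 0 0 0 0 0 6 0.3; 0 0 0 0 0 6 0.3; 0 0 0 0 0 6 0.3"

```text
time: 14.72
tool_pos: [0.5622, -0.0664, 0.0905]
ee_rot: [0.923, 0.384, 0.0, -0.002]
ft_force: [-0.6, 0.1, -1.9]
finger_gap: 0.0358
```

```bash
python3 -c "
from h import *
st((563,-66.3,91))"
```

```text
t 14.72 p [562.2 -66.4  90.5] yyaw -44.8 tilt [-0.001  0.003] F [-0.6  0.1 -1.9] T [-0.03  -0.027  0.008] gap 35.8
delta tool mm [ 0.6  0.5 -0.5]
```

>>> step_arm:
  deltas: "0 0 0 0 0 6 0.3; 0 0 0 0 0 6 0.3; 0 0 0 0 0 6 0.3; 0 0 0 0 0 6 0.3"

```text
time: 15.05
tool_pos: [0.5623, -0.0665, 0.0904]
ee_rot: [0.985, 0.174, 0.0, -0.001]
ft_force: [-0.1, -0.9, -0.4]
finger_gap: 0.0356
```

```bash
python3 -c "
from h import *
st((563,-66.3,91))"
```

```text
t 15.05 p [562.3 -66.5  90.4] yyaw -70.0 tilt [-0.     0.003] F [-0.1 -0.9 -0.4] T [ 0.04  -0.056  0.047] gap 35.6
delta tool mm [ 0.8  0.  -0.6]
```

>>> step_arm:
  deltas: "0 0 0 0 0 6 0.3; 0 0 0 0 0 6 0.3; 0 0 0 0 0 4 0.3"

```text
time: 15.3
tool_pos: [0.5623, -0.0666, 0.0903]
ee_rot: [1.0, 0.027, -0.0, -0.001]
ft_force: [0.2, 0.7, -1.6]
finger_gap: 0.0353
```

```bash
python3 -c "
from h import *
st((562.5,-66.3,91));print(r.read_state()['qpos'])
save('wrist','w16');zoom('w16',220,420,140,260,4,'w16z')"
```

```text
t 15.3 p [562.3 -66.6  90.3] yyaw -86.9 tilt [-0.     0.003] F [ 0.2  0.7 -1.6] T [-0.006 -0.025  0.132] gap 35.3
delta tool mm [ 0.2 -0.3 -0.7]
[-0.13987815  0.38330978  1.72623131  0.00293393  1.03276076  1.3748216 ]
```

View pics/w16z.png

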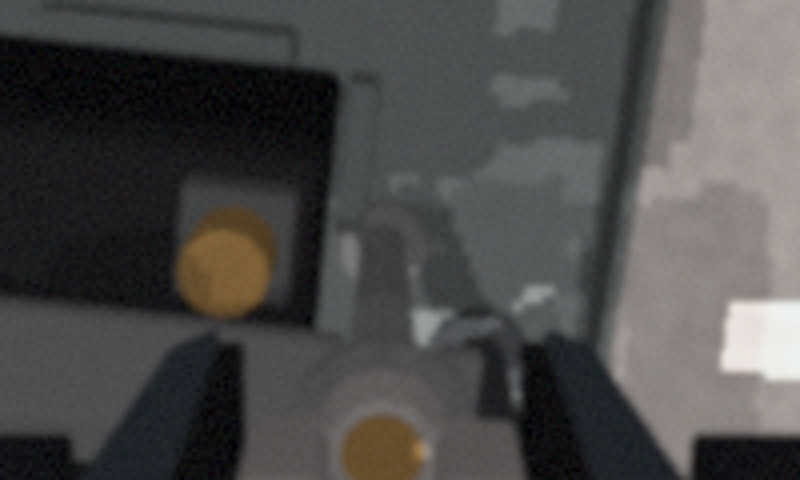

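>>> step_arm:
  deltas: "0 0 0 0 0 0 0.45; 0 0 0 0 0 0 0.48; 0 0 -10 0 0 0 0.48; 0 0 -12 0 0 0 0.48; 0 0 -4 0 0 -5 0.3; 0 0 0 0 0 -7 0.2; 0 0 0 0 0 -7 0.2; 0 0 0 0 0 -7 0.2"

```text
time: 16.02
tool_pos: [0.5639, -0.0669, 0.1226]
ee_rot: [0.965, 0.261, 0.002, -0.0]
ft_force: [-0.5, 0.4, -0.9]
finger_gap: 0.0204
```

>>> step_arm:
  deltas: "0 0 0 0 0 -7 0.2; 0 0 0 0 0 -7 0.2; 0 0 0 0 0 -7 0.2; 0 0 0 0 0 -7 0.2; 0 0 0 0 0 -7 0.2; 0 0 0 0 0 -7 0.2; 0 0 0 0 0 -7 0.2; 0 0 0 0 0 -7 0.2"

```text
time: 16.68
tool_pos: [0.5671, -0.0672, 0.1316]
ee_rot: [0.722, 0.692, 0.006, 0.005]
ft_force: [-0.6, -0.6, 0.5]
finger_gap: 0.0179
```

```bash
python3 -c "
from h import *
st((562.4,-66.5,96));print(r.read_state()['qpos'])
save('wrist','w17');zoom('w17',220,420,140,260,4,'w17z')"
```

```text
t 16.68 p [567.1 -67.2 131.6] yyaw -2.5 tilt [0.015 0.001] F [-0.6 -0.6  0.5] T [ 0.014 -0.077  0.051] gap 17.9
delta tool mm [ 0.5 -5.2 35.5]
[-0.13991804  0.34490916  1.67135856  0.00312597  1.11057165 -0.09833462]
```

View pics/w17z.png

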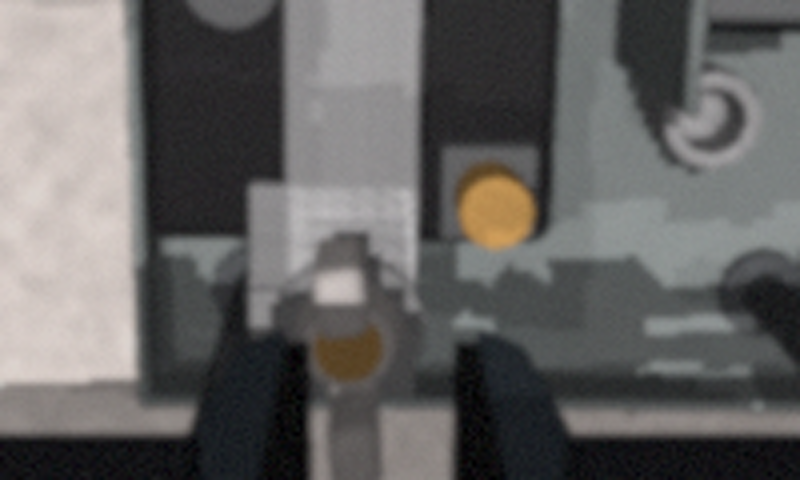

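>>> step_arm:
  deltas: "0 -3 0 0.8 0 -5 0.2; 0 -1.5 5 0 0 0 0.2; 0 0 5 0 0 0 0.2; 0 0 0 0 0 0 0.2"

```text
time: 17.07
tool_pos: [0.5637, -0.0674, 0.1238]
ee_rot: [0.692, 0.722, 0.002, 0.002]
ft_force: [-0.0, -0.0, 0.7]
finger_gap: 0.0182
```

```bash
python3 -c "
from h import *
st((562.4,-66.5,96))
save('wrist','w18');zoom('w18',220,420,140,260,4,'w18z')"
```

```text
t 17.07 p [563.7 -67.4 123.8] yyaw 2.5 tilt [0.006 0.   ] F [-0.  -0.   0.7] T [ 0.018 -0.149 -0.029] gap 18.2
delta tool mm [ 0.9 -1.4 27.7]
```

View pics/w18z.png

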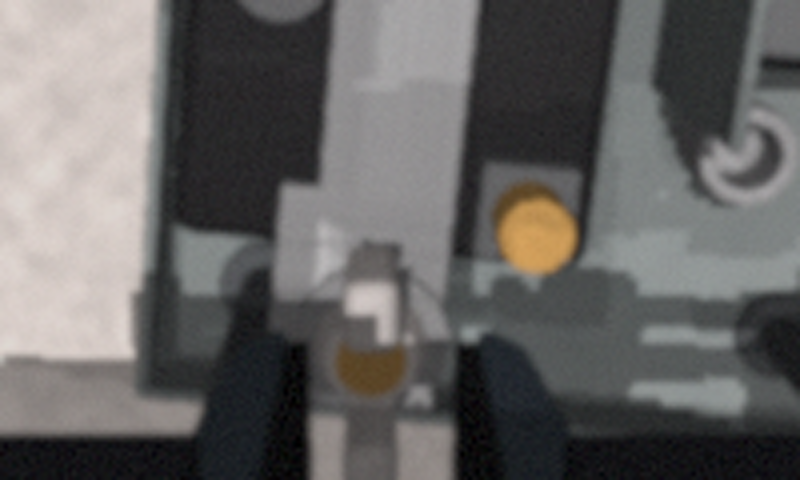

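>>> step_arm:
  deltas: "0 -1 6 0.3 0 0 0.17; 0 0 7 0 0 0 0.17; 0 0 6 0 0 0 0.17; 0 0 4 0 0 0 0.17"

```text
time: 17.45
tool_pos: [0.5633, -0.0675, 0.0998]
ee_rot: [0.693, 0.721, 0.001, 0.001]
ft_force: [1.0, 0.2, -1.1]
finger_gap: 0.0156
```

```bash
python3 -c "
from h import *
st((562.4,-66.5,96))
save('wrist','w19');zoom('w19',220,420,140,260,4,'w19z')"
```

```text
t 17.45 p [563.3 -67.5  99.8] yyaw 2.3 tilt [ 0.002 -0.   ] F [ 1.   0.2 -1.1] T [ 0.038 -0.052 -0.029] gap 15.6
delta tool mm [ 1.1 -0.9  3.8]
```

View pics/w19z.png

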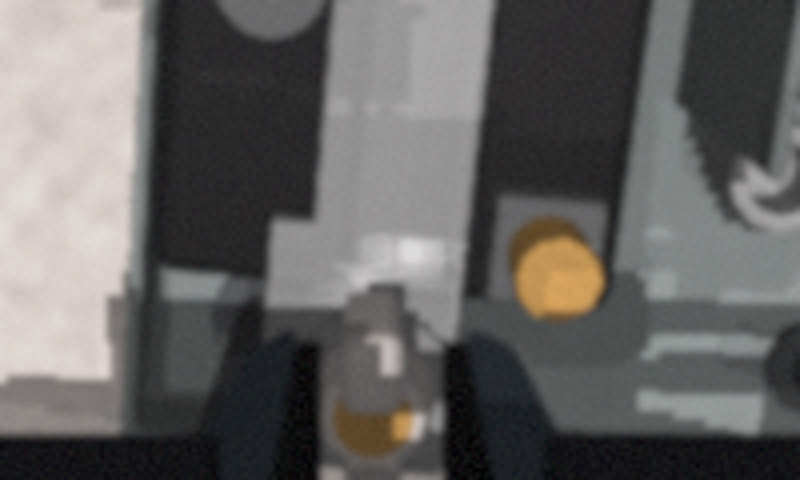

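>>> step_arm:
  deltas: "0.5 -0.5 2.5 0 0 0 0.17; 0 0 0 0 0 0 0; 0 0 0 0 0 0 0; 0 0 0 0 0 0 0; 0 0 0 0 0 0 0"

```text
time: 17.92
tool_pos: [0.562, -0.0669, 0.0953]
ee_rot: [0.693, 0.721, -0.0, -0.0]
ft_force: [0.3, 0.8, -1.4]
finger_gap: 0.0073
```

```bash
python3 -c "
from h import *
st((562.4,-66.5,96))"
```

```text
t 17.92 p [562.  -66.9  95.3] yyaw 2.2 tilt [-0.001 -0.   ] F [ 0.3  0.8 -1.4] T [-0.015 -0.086 -0.059] gap 7.3
delta tool mm [ 0.4  0.4 -0.7]
```

```bash
cat >> h.py <<'E'
def avg(n=6):
    T=[];F=[]
    for i in range(n):
        r.get_image('wrist');s=r.read_state();T.append(s['torque'].copy());F.append(s['ft_force'].copy())
    T=np.array(T);print('Tavg',np.round(T.mean(0),3),'sd',np.round(T.std(0),3),'F',np.round(np.mean(F,0),1))
    st()
E
python3 -c "
from h import *
avg(6)"
```

```text
Tavg [-0.016 -0.114 -0.064] sd [0.013 0.018 0.021] F [ 0.5  0.1 -1. ]
t 18.22 p [561.9 -66.9  95.3] yyaw 2.2 tilt [-0.001  0.   ] F [-0.1 -0.4 -1.2] T [-0.025 -0.129 -0.068] gap 7.7
```

>>> step_arm:
  deltas: "0 0 0 0 0 6 0; 0 0 0 0 0 6 0; 0 0 0 0 0 6 0; 0 0 0 0 0 6 0"

```text
time: 18.55
tool_pos: [0.5619, -0.0669, 0.0953]
ee_rot: [0.832, 0.555, -0.001, -0.0]
ft_force: [-0.1, -0.2, -0.8]
finger_gap: 0.0076
```

```bash
python3 -c "
from h import *
st();avg(6)"
```

```text
t 18.55 p [561.9 -66.9  95.3] yyaw -22.6 tilt [-0.001 -0.001] F [-0.1 -0.2 -0.8] T [ 0.022 -0.059  0.226] gap 7.6
Tavg [-0.025 -0.094 -0.129] sd [0.034 0.018 0.07 ] F [ 0.3 -0.1 -1.3]
t 18.85 p [561.9 -66.8  95.3] yyaw -22.3 tilt [-0.001 -0.   ] F [-0.2 -0.6 -1.1] T [ 0.014 -0.067 -0.187] gap 7.5
```

```bash
cat >> h.py <<'E'
def tz(n=8):
    out=[r.read_state()['torque'][2]]
    for i in range(n):
        r.get_image('wrist');out.append(r.read_state()['torque'][2])
    print('Tz',np.round(out,3));st()
E
python3 -c "
from h import *
tz(4)"
```

```text
Tz [-0.187 -0.157 -0.108 -0.129 -0.121]
t 19.05 p [561.9 -66.9  95.3] yyaw -22.3 tilt [-0.001 -0.   ] F [ 1.4  0.3 -0.1] T [-0.047 -0.081 -0.121] gap 7.9
```

>>> step_arm:
  deltas: "0 0 0 0 0 5 0; 0 0 0 0 0 5 0; 0 0 0 0 0 5 0; 0 0 0 0 0 5 0"

```text
time: 19.38
tool_pos: [0.5619, -0.0669, 0.0953]
ee_rot: [0.916, 0.401, -0.001, 0.0]
ft_force: [0.2, 0.4, -0.8]
finger_gap: 0.0076
```

```bash
python3 -c "
from h import *
tz(10)"
```

```text
Tz [ 0.227  0.018 -0.112 -0.207 -0.196 -0.154 -0.175 -0.139 -0.12  -0.138
 -0.15 ]
t 19.88 p [561.9 -66.9  95.2] yyaw -42.6 tilt [-0.001 -0.001] F [ 0.3 -0.1 -2.2] T [ 0.072 -0.101 -0.15 ] gap 7.7
```

>>> step_arm:
  deltas: "0 0 0 0 0 2 0; 0 0 0 0 0 2 0; 0 0 0 0 0 2 0"

```text
time: 20.13
tool_pos: [0.5618, -0.0669, 0.0953]
ee_rot: [0.935, 0.354, -0.001, 0.0]
ft_force: [-0.5, 0.2, -0.6]
finger_gap: 0.0077
```

```bash
python3 -c "
from h import *
tz(6)"
```

```text
Tz [0.3   0.133 0.133 0.025 0.07  0.123 0.082]
t 20.43 p [561.9 -66.9  95.3] yyaw -48.5 tilt [-0.001 -0.001] F [-0.2  0.  -1.5] T [ 0.034 -0.101  0.082] gap 7.7
```

>>> step_arm:
  deltas: "0 0 0 0 0 2 0; 0 0 0 0 0 2 0; 0 0 0 0 0 2 0; 0 0 0 0 0 1 0; 0 0 0 0 0 0.5 0; 0 0 0 0 0 0.5 0"

```text
time: 20.93
tool_pos: [0.5618, -0.0669, 0.0953]
ee_rot: [0.958, 0.288, -0.001, 0.001]
ft_force: [1.1, -0.1, -2.5]
finger_gap: 0.0077
```

```bash
python3 -c "
from h import *
tz(6)"
```

```text
Tz [0.303 0.249 0.226 0.232 0.2   0.215 0.215]
t 21.23 p [561.8 -66.9  95.2] yyaw -56.5 tilt [-0.001 -0.002] F [-0.1  0.2 -0.9] T [ 0.075 -0.109  0.215] gap 7.3
```

>>> step_arm:
  deltas: "0 0 0 0 0 0 0.15; 0 0 0 0 0 0 0.16; 0 0 0 0 0 0 0.16"

```text
time: 21.48
tool_pos: [0.5622, -0.067, 0.0958]
ee_rot: [0.958, 0.288, -0.0, 0.001]
ft_force: [0.9, -0.5, -0.3]
finger_gap: 0.0144
```

```bash
python3 -c "
from h import *
tz(8);save('wrist','w20');zoom('w20',220,420,140,260,4,'w20z')"
```

```text
Tz [-0.009 -0.011 -0.009  0.023  0.003  0.001 -0.037 -0.002 -0.041]
t 21.88 p [562.  -66.9  95.6] yyaw -56.5 tilt [-0.001 -0.002] F [-0.1  0.1 -1.4] T [-0.018 -0.012 -0.041] gap 14.2
```

View pics/w20z.png

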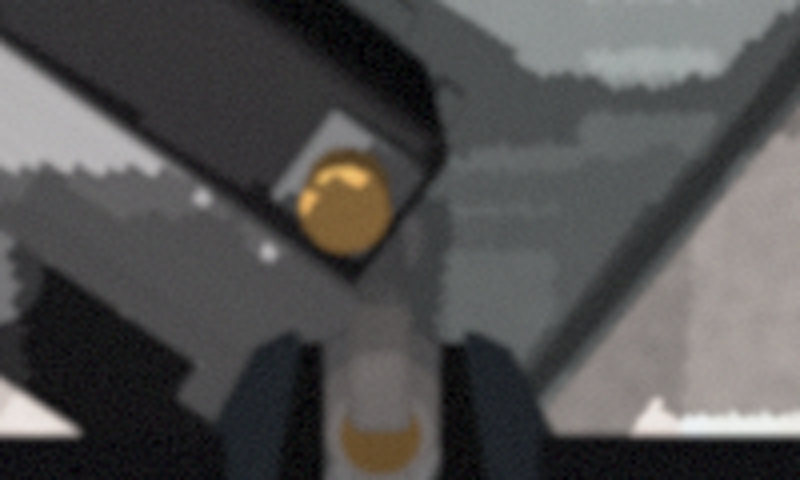

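>>> step_arm:
  deltas: "0 0 0 0 0 0 0; 0 0 0 0 0 0 0; 0 0 0 0 0 0 0; 0 0 0 0 0 0 0; 0 0 0 0 0 0 0"

```text
time: 22.35
tool_pos: [0.5619, -0.0668, 0.0956]
ee_rot: [0.957, 0.289, -0.001, 0.001]
ft_force: [-0.0, -0.5, 0.4]
finger_gap: 0.0077
```

```bash
python3 -c "
from h import *
tz(4)"
```

```text
Tz [0.211 0.188 0.207 0.175 0.19 ]
t 22.55 p [561.9 -66.8  95.5] yyaw -56.5 tilt [-0.001 -0.002] F [-0.5  0.3  1.2] T [0.008 0.007 0.19 ] gap 7.6
```

>>> step_arm:
  deltas: "0 0 0 0 0 0.6 0; 0 0 0 0 0 0.6 0"

```text
time: 22.72
tool_pos: [0.562, -0.0668, 0.0956]
ee_rot: [0.961, 0.278, -0.001, 0.001]
ft_force: [-0.1, 0.1, 0.9]
finger_gap: 0.0074
```

```bash
python3 -c "
from h import *
tz(4)"
```

```text
Tz [0.239 0.279 0.225 0.174 0.22 ]
t 22.92 p [561.9 -66.8  95.5] yyaw -57.7 tilt [-0.001 -0.002] F [0.1 0.8 0.6] T [0.006 0.018 0.22 ] gap 7.8
```

>>> step_arm:
  deltas: "0 0 0 0 0 0.6 0; 0 0 0 0 0 0.6 0"

```text
time: 23.08
tool_pos: [0.5619, -0.0668, 0.0955]
ee_rot: [0.963, 0.268, -0.001, 0.001]
ft_force: [0.9, 0.1, -0.1]
finger_gap: 0.0076
```

```bash
python3 -c "
from h import *
tz(4)"
```

```text
Tz [0.301 0.215 0.172 0.188 0.17 ]
t 23.28 p [561.9 -66.8  95.5] yyaw -58.9 tilt [-0.001 -0.002] F [-0.5 -0.5 -0.3] T [0.025 0.008 0.17 ] gap 7.2
```

>>> step_arm:
  deltas: "0 0 0 0 0 2 0; 0 0 0 0 0 2 0; 0 0 0 0 0 2 0; 0 0 0 0 0 1 0; 0 0 0 0 0 0.5 0"

```text
time: 23.7
tool_pos: [0.5619, -0.0668, 0.0955]
ee_rot: [0.979, 0.202, -0.001, 0.001]
ft_force: [0.7, -0.7, 0.5]
finger_gap: 0.0074
```

```bash
python3 -c "
from h import *
tz(8)"
```

```text
Tz [0.318 0.343 0.305 0.228 0.238 0.327 0.28  0.283 0.306]
t 24.1 p [561.9 -66.9  95.6] yyaw -66.7 tilt [-0.001 -0.002] F [ 0.4 -0.2  0.7] T [ 0.037 -0.02   0.306] gap 7.3
```

>>> step_arm:
  deltas: "0 0 0 0 0 0 0.12; 0 0 0 0 0 0 0.16; 0 0 0 0 0 0 0.16; 0 0 -8 0 0 0 0.16; 0 0 -15 0 0 0 0.16; 0 0 -25 0 0 0 0.16; 0 0 -35 0 0 0 0.3; 0 0 -30 0 0 0 0.5"

```text
time: 24.77
tool_pos: [0.5572, -0.0661, 0.2067]
ee_rot: [0.98, 0.201, -0.009, -0.002]
ft_force: [1.0, 0.7, 1.2]
finger_gap: 0.0253
```

>>> step_arm:
  deltas: "-20 0 0 0 0 0 0.5; -35 0 0 0 0 0 0.5; -10 0 0 0 0 0 0.5; 0 0 0 0 0 0 0.5; 0 0 0 0 0 0 0.5"

```text
time: 25.18
tool_pos: [0.5018, -0.0929, 0.2192]
ee_rot: [0.98, 0.2, 0.002, 0.001]
ft_force: [0.5, 0.2, 0.0]
finger_gap: 0.046
```

```bash
python3 -c "
from h import *
st();im=save('wrist','w21');print([proj(im,p) for p in((.562,-.066,.114),(.571,.1085,.107))]);save('scene','c21');zoom('c21',270,380,140,220,7,'c21z')"
```

```text
t 25.18 p [501.8 -92.9 219.2] yyaw -66.9 tilt [ 0.004 -0.002] F [0.5 0.2 0. ] T [ 0.041 -0.044 -0.009] gap 46.0
[(np.float64(313.796668542968), np.float64(119.2742074922901)), (np.float64(118.32270394744543), np.float64(20.453648870905113))]
```

View pics/w21.png

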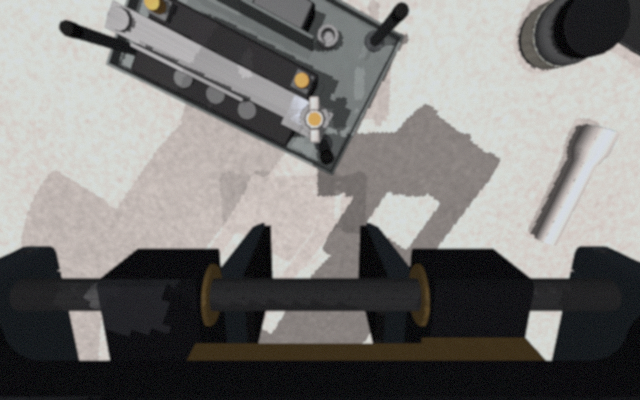

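View pics/c21z.png

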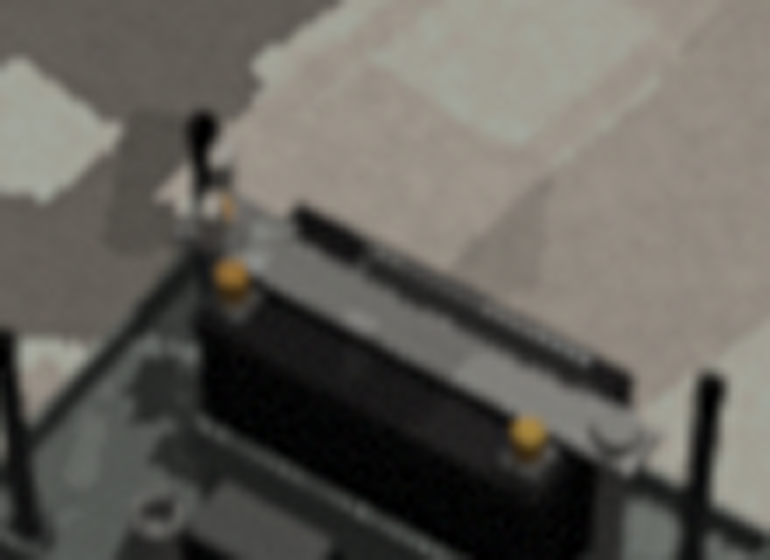

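```bash
python3 -c "
from h import *
r.sign_off()"
```

```text
the job is handed in; nothing more can be done
```

I swung the bar home round the stud, tightened the wing nut to about 0.3 N m, let go and handed the job in at about 25 s. `sign_off` gives no verdict, so I don't know whether it passed.

**Bar:** The push force rose to about 8–10 N against the stop. Later pictures show the notch round the stud and the bar parallel to the battery.

**Nut:** I turned it about 136° clockwise in all: about 67° gripped over the tips, then about 69° gripped across the wing faces.
- **Moment at the end:** about 0.33 N m while turning and about 0.28 N m held still. The sensor read about zero with the jaws open.
- **Clamp force:** I had no direct reading. From the moment it should be about 30–36 N.

**After letting go:** The last picture shows the nut had not sprung back and the gripper was well clear. I saw no shift of the battery. I did not check the bystanders one by one.

**What disagreed or went wrong:**
- **Fingertip height:** All three cameras show the fingertips about 27 mm above the reported TCP, not 11 mm beyond it. My first push therefore passed over the flange without moving the bar, and I used the measured height from then on.
- **Finger on the nut:** On the first descent a sideways overshoot let a finger touch the top of a wing at about 2–3 N. I lifted, re-centred and carried on, and the picture showed the nut as before.
- **Moment readings:** Readings while turning and at rest differed by up to 0.1 N m. Quick turns rebounded to −0.15 N m once stopped, so I made the last part in small, slow steps.

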